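# Close down a filling run and set the filler for the next

## Task

The filling run is over. First cover every tub on the belt with the lid that fits it, fully seated (there are more lids than tubs on some days; spare lids are not needed). Then turn the filler's portion sleeve to 7, clicked into its detent, for the next run, and last lift the scraper up and off its peg and stand it, blade down, in the wash caddy. The tubs stay upright on the belt with their lids on, and the brush, spoon, jar, bottle and can are left as they are.

Things in the scene. Friction and masses are not known exactly. Their poses are not given: they have to be found in the camera images.
- tub_small_round: open white tub, round, 54 mm across, 55 mm high, wall 3 mm, 0.25 kg, loose, standing on the belt with fried pieces in its bottom; may be absent (None). Origin: centre of its underside; z up; the rim is 55 mm above the origin.
- lid_small_round: white lid of that tub, round, 54 mm across, 70 g, loose, right way up. Plug below: 42 mm across (the tub's mouth is 48), 9 mm deep, bevelled; above it a 4 mm flange as wide as the tub rests on the rim. On top a grey bar knob, 26 mm long (lid x), 14 mm wide (lid y), 13 to 39 mm above the origin. Origin: centre of the plug's underside; fully seated it is 46 mm above the tub's origin.
- tub_large_round: open white tub, round, 78 mm across, 55 mm high, wall 3 mm, 0.25 kg, loose, standing on the belt with fried pieces in its bottom; may be absent (None). Origin: centre of its underside; z up; the rim is 55 mm above the origin.
- lid_large_round: white lid of that tub, round, 78 mm across, 70 g, loose, right way up. Plug below: 66 mm across (the tub's mouth is 72), 9 mm deep, bevelled; above it a 4 mm flange as wide as the tub rests on the rim. On top a grey bar knob, 26 mm long (lid x), 14 mm wide (lid y), 13 to 39 mm above the origin. Origin: centre of the plug's underside; fully seated it is 46 mm above the tub's origin.
- tub_square: open white tub, square, 58 x 58 mm, 55 mm high, wall 3 mm, 0.25 kg, loose, standing on the belt with fried pieces in its bottom; may be absent (None). Origin: centre of its underside; z up; the rim is 55 mm above the origin.
- lid_square: white lid of that tub, square, 58 x 58 mm, 70 g, loose, right way up. Plug below: 46 x 46 mm (the tub's mouth is 52 x 52), 9 mm deep, bevelled; above it a 4 mm flange as wide as the tub rests on the rim. On top a grey bar knob, 26 mm long (lid x), 14 mm wide (lid y), 13 to 39 mm above the origin. Origin: centre of the plug's underside; fully seated it is 46 mm above the tub's origin.
- tub_oblong: open white tub, oblong, 80 (x) by 54 mm (y), 55 mm high, wall 3 mm, 0.25 kg, loose, standing on the belt with fried pieces in its bottom; may be absent (None). Origin: centre of its underside; z up; the rim is 55 mm above the origin.
- lid_oblong: white lid of that tub, oblong, 80 (x) by 54 mm (y), 70 g, loose, right way up. Plug below: 68 x 42 mm (the tub's mouth is 74 x 48), 9 mm deep, bevelled; above it a 4 mm flange as wide as the tub rests on the rim. On top a grey bar knob, 26 mm long (lid x), 14 mm wide (lid y), 13 to 39 mm above the origin. Origin: centre of the plug's underside; fully seated it is 46 mm above the tub's origin.
- belt: blue packing belt section, standing still, fixed, 180 mm (its x) by 460 mm (its y), top 18 mm above the table. Origin: centre of its underside.
- sleeve (a joint): portion sleeve on the white filler's top: upright ribbed grey cylinder, 44 mm across, vertical axis. rad: 0 = number 1, grows clockwise seen from above, 0.524 (pi/6) per number, number 8 (3.665) is the end. A sprung detent holds each number (some 0.1 N m to leave); let go in between, it jumps to the nearer one. Numbers 1 to 8 stand round it on the machine's top; its red pointer shows the set one.
- sleeve_grip (a point): point on the sleeve's axis at grip height, 113 mm above the table; the cylinder reaches from 31 mm below to 15 mm above it, the machine's flat top is 33 mm below it. The filler's barrel and hopper (up to 190 mm high, radius up to 65 mm) stand 165 mm to its left (+y, turned by up to 9 degrees).
- sleeve_pointer (a point): tip of the red pointer at the sleeve's foot, 30 mm from the axis; turns with the sleeve. Number 1 lies at 105 degrees (anticlockwise from the machine's x axis, which points away from the robot), number 8 at -105 degrees.
- scraper: scraper hanging upright, 0.12 kg, 195 mm long. Origin: middle of the blade's lower edge; z up the handle, x along the thickness. Steel blade 70 mm wide (y), 4 thick, to z = 55; white handle 28 wide (y), 12 thick (x), to z = 195, with an eye through it in x, 16 mm wide, from z = 115 to 155, by which it hangs; the end block above the eye is free to grip.
- scraper_grip (a point): middle of the end block above the eye, 177 mm above the scraper's origin; grip across the 28 mm width (scraper y).
- peg_stand: fixed stand: foot 100 x 100 x 12 mm, post 16 mm thick, 225 high, on its middle. Origin: underside of the foot, on the post's axis. An 8 mm peg points along its -x at 200 mm height, 59 mm out, the tip turned up to 214 mm. The scraper hangs 35 mm out, blade edge 49 mm above the table: to free it raise it 15 to 28 mm (21 is best) and draw it 40 mm along -x of the stand.
- caddy: fixed grey open wash caddy, 120 x 120 mm, 85 mm high, wall 4 mm. Origin: centre of its underside; inner floor 4 mm above.
- brush: white-handled brush, 140 mm, lying on the table; not part of the job, leave it alone. Origin: centre of its underside.
- spoon: steel spoon, 140 mm, lying on the table; not part of the job, leave it alone. Origin: centre of its underside.
- jar: closed jar, 64 mm across, 75 mm high; not part of the job, leave it alone. Origin: centre of its underside.
- bottle: bottle, 60 mm across, 150 mm high; not part of the job, leave it alone. Origin: centre of its underside.
- can: can, 74 mm across, 100 mm high; not part of the job, leave it alone. Origin: centre of its underside.
There are look-alikes about, which are no part of the job. What is shaped like the scraper but orange is not meant. What is shaped like the lid_square but red is not meant.

How it is judged:
By the outcome, as a careful person would: the job done as asked, in the order asked, and still so for the second after the job is handed in, with the robot touching nothing.
Of tub_small_round, tub_large_round, tub_square, tub_oblong only 2 to 4 are there at a start; the rules pass over those that are not, and their reading is None.
At some moment in a run one of tub_small_round, tub_large_round, tub_square, tub_oblong, lid_small_round, lid_large_round, lid_square, lid_oblong may be knocked a few centimetres aside while the robot is not near it.
It also fails if it takes over 210 s, if anything falls off the work surface, if the arm or the gripper's body presses on something with over 40 N, if the wrist force passes 120 N, or if a joint passes its speed limit or range.

## Robot

A 6-joint arm with a two-finger parallel gripper is mounted at the origin on the work surface. World frame = base frame: x ahead of the robot, y to its left, z up, the work surface at z = 0. Lengths are in mm, angles in rad, forces in N, time in s.
With the tool pointing down it reaches from about 275 to 825 mm from the base axis. Payload 5.2 kg.
Tool frame: the origin (TCP) lies on the centre line of the jaws, within the pads' length; the fingertips stand 19 mm ahead of it and the grasp point (between the pads) is the TCP; z points along the fingers, y is the line along which they close (so a half turn about z gives the same grasp; the last joint's range is limited). The gripper opens to 93 mm and grips with 3 to 60 N. Pads are 15 mm wide; open, the fingers measure 128 mm over their backs; the gripper's body (75 mm by 188 mm) begins 65 mm behind the grasp point.
Start: joints at [-1.539, 0.259, 1.535, -0, 1.348, -0.203], TCP at [127.978, -534.908, 237.653] pointing down, gripper open.
Joint ranges: [-3.14, 3.14], [-0.91, 2.08], [0.19, 2.58], [-1.22, 4.36], [0.22, 2.71], [-3.12, 3.12]. Speed limits (rad/s): [2.57, 2.57, 3.14, 3.14, 3.14, 3.14].

## Interface

Orientations are given as a rotation vector (axis times angle).
In Python, from plant import manip gives the robot as it stands. The module is installed in compiled form; this text tells all that it offers.
- The arm moves only by the shell command python3 -m inch 'ROWS' [FORCE]. ROWS is a JSON object of lists of equal length, an entry for each row: "gripper": the closure, from 0 (fully open) to 1 (shut); "translation": the shift along the tool's x, y, z in units of 0.5 m (1.0 is 0.5 m), a list of three; "delta_rot": the turn, a rotation vector about the tool's x, y, z in units of 5 degrees (1.0 is 5 degrees), a list of three. A call has 1 to 12 rows; each row shifts and turns the commanded pose from where the row before left it, along the tool's axes as they then stand; what a row does not reach is not made up. A row lasts 1/10 s, in which the tool goes at most 50 mm and 8.59 degrees, less where a joint would pass 70% of its speed; a pose out of reach is approached as far as the arm can. A call with a number of a shift or a turn outside -1 to 1 is refused whole. A call with a gripper value outside its range is refused whole. The fingers move at their own pace and stop on an object; FORCE is the grip in N (left out, the last holds). Time passes only in rows, so rows that do not move let the fingers close. It gives the time, the measured TCP pose, the force, the opening and the grip force at its end, in the units of the state.
- manip.observe(): the state, without advancing time (a new reading comes with each control period).
- manip.grab_frame(name): name is "side" or "top" or "wrist"; returns a dict with "img" (480x640x3 uint8, red, green, blue), "z_map" (480x640 float32, mm along the optical axis (not along the pixel's ray), 0 where there is no reading), "intrinsics" (3x3 intrinsics, pixels), "k1" (the pictures are not rectified: a ray, as slopes to the right and down, at radius r is drawn at 1 + k1 r^2 times it, then the intrinsics apply), "rvec" (rotation vector, rad) and "tvec" (3), from world to camera coordinates, as OpenCV has them; the wrist camera has in their place "tool_from_camera" (4x4, takes a point from camera to tool coordinates, whose origin is the TCP and whose axes are the flange's). Camera axes: x right, y down, z forward; pixel columns grow to the right and rows downward; lengths in mm; the calibration is good to about 2 mm. A picture is of the moment at which its call begins: read the wrist's pose just before it.
- manip.finish_job(): hands the job in; it is judged then, once.
The state is a dict: "time": time; "joints": joint angles; "dq": joint speeds; "tau": joint torques, N m; "tool_pos": TCP position; "tool_rot": TCP orientation; "force": force on the tool from outside, world axes, zero at the start; "moment": the same for the moment, N m; "opening": finger opening in mm; "gripper_force": force on a finger pad.
Only numpy, scipy, OpenCV 4.12 (cv2) and the standard library are available. Lean on these libraries where they do the work, as an engineer would, in place of code of your own. Each camera call takes 0.05 s, during which the arm holds its last target. There are 200 camera calls.

## Working session

There is one attempt and no reset: what is moved stays moved. The work goes in short steps, Python scripts to look and compute and a shell command to move; the robot and the scene stay as the last step left them, time stands still between calls to the robot, and variables do not carry over. Pictures are saved under pics/ and viewed, at most 14 in all, crops included, and the job is handed in when it is done.

```bash
mkdir -p pics
cat > h.py <<'E'
import numpy as np, cv2
from scipy.spatial.transform import Rotation as R
from plant import manip
def grab(n):
    s=manip.observe(); f=manip.grab_frame(n)
    if 'rvec' in f:
        Rm=R.from_rotvec(np.ravel(f['rvec'])).as_matrix(); C=-Rm.T@np.ravel(f['tvec']); Rwc=Rm.T
    else:
        T=np.array(f['tool_from_camera']); Rt=R.from_rotvec(s['tool_rot']).as_matrix()
        Rwc=Rt@T[:3,:3]; C=Rt@T[:3,3]+np.array(s['tool_pos'])
    f['C']=C; f['Rwc']=Rwc; return f
def slopes(f,uv):
    K=np.array(f['intrinsics']); uv=np.atleast_2d(np.array(uv,float))
    return cv2.undistortPoints(uv[:,None,:],K,np.array([f['k1'],0,0,0,0.]))[:,0]
def onplane(f,uv,z):
    s=slopes(f,uv); d=np.c_[s,np.ones(len(s))]@f['Rwc'].T
    return f['C']+d*((z-f['C'][2])/d[:,2])[:,None]
def cloud(f):
    v,u=np.mgrid[0:480,0:640]; s=slopes(f,np.c_[u.ravel(),v.ravel()]); z=f['z_map'].ravel()
    P=(np.c_[s,np.ones(len(s))]*z[:,None])@f['Rwc'].T+f['C']; P[z==0]=np.nan
    return P.reshape(480,640,3)
def save(n,img): cv2.imwrite('pics/'+n+'.png',cv2.cvtColor(img,cv2.COLOR_RGB2BGR))
E
python3 - <<'E'
from h import *
s=manip.observe(); print({k:np.round(v,3).tolist() for k,v in s.items()})
for n in('top','side'):
    f=grab(n); save(n+'0',f['img']); print(n,f['C'].round(),f['intrinsics'],f['k1']); np.savez(n+'0.npz',img=f['img'],P=cloud(f),**{k:f[k] for k in('z_map','C','Rwc','intrinsics','k1')})
E
```

```text
{'time': 0.0, 'joints': [-1.539, 0.259, 1.536, -0.0, 1.348, -0.203], 'dq': [0.0, 0.001, -0.001, 0.0, -0.001, -0.001], 'tau': [-0.001, -43.731, -28.4, 0.072, 0.041, -0.0], 'tool_pos': [127.975, -534.376, 236.823], 'tool_rot': [-3.118, -0.368, -0.0], 'force': [0.021, -0.381, -0.411], 'moment': [-0.007, -0.054, 0.055], 'gripper_force': 0.0, 'opening': 92.892}
top [ 406.  -23. 1606.] [[534.10812604   0.         324.44270743]
 [  0.         534.10812604 239.46138303]
 [  0.           0.           1.        ]] -0.022825685855293817
side [135. 870. 956.] [[571.11886881   0.         316.13871238]
 [  0.         571.11886881 235.62111981]
 [  0.           0.           1.        ]] 0.0015597988357681713
```

View pics/top0.png

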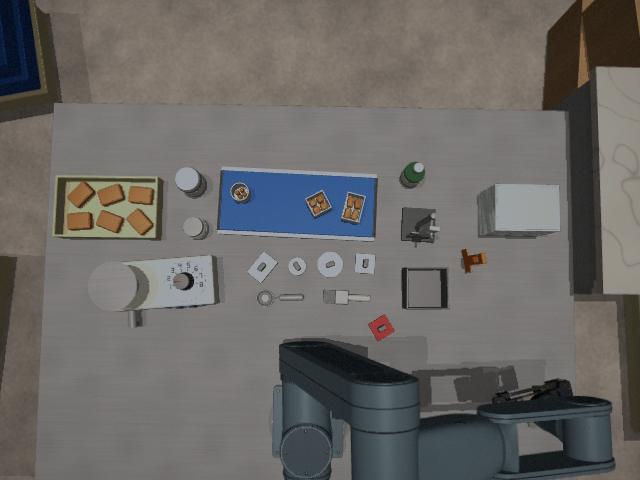

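View pics/side0.png

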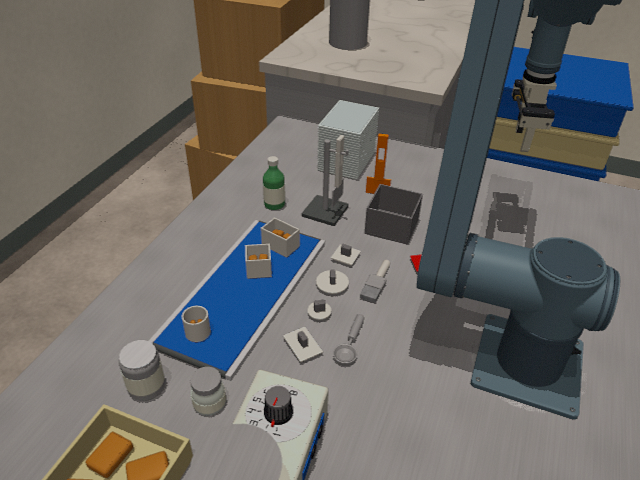

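The top view shows small round (240,192), square (317,204) and oblong (353,207) tubs; there is no large round one. The white lids are oblong (262,267), small round (297,267), large round (330,264) and square (365,264). The sleeve is at (183,282) with its pointer near number 1, the scraper at (425,225) and the caddy at (425,288). The side view agrees. Next I measure roughly from the top view's depth and plan a wrist look.

Run:
```python
from h import *
d=np.load('top0.npz'); P=d['P']; img=d['img']
def reg(n,u,v,r,zlo,zhi):
    p=P[v-r:v+r+1,u-r:u+r+1].reshape(-1,3); c=img[v-r:v+r+1,u-r:u+r+1].reshape(-1,3)
    m=(p[:,2]>zlo)&(p[:,2]<zhi); q=p[m]
    if len(q)<4: print(n,len(q)); return
    rc=cv2.minAreaRect(q[:,:2].astype(np.float32)); print(n,len(q),'med',np.median(q,0).round(1),'rect',np.round(rc[0],1),np.round(rc[1],1),round(rc[2],1))
print('table',np.nanmedian(P[340:360,120:200,2]),'belt',np.nanmedian(P[190:200,265:290,2]))
for a in [('tub_r',240,192,13,60,90),('tub_sq',317,204,16,60,90),('tub_ob',353,207,19,60,90),
 ('lid_ob',262,267,16,7,60),('lid_sr',297,267,11,7,60),('lid_lr',330,264,15,7,60),('lid_sq',365,264,12,7,60),('red',381,327,15,7,60),
 ('knob_ob',262,267,10,26,60),('knob_sr',297,267,9,26,60),('knob_lr',330,264,9,26,60),('knob_sq',365,264,9,26,60),
 ('sleeve',183,282,14,115,140),('caddy',425,288,30,70,100),('scr',428,225,18,215,260),('peg',428,225,18,190,215),('jar',195,228,14,60,90),('can',190,181,20,80,120),('bottle',413,174,18,100,170),('oscr',472,260,18,30,300)]: reg(*a)
s=manip.observe(); f=grab('wrist'); print(np.round(f['tool_from_camera'],3).tolist(),f['intrinsics'].tolist(),f['k1'])
```

```text
table -0.822634352262753 belt 17.068514232097982
tub_r 77 med [668.3 208.2  70.3] rect [666.6 207.3] [54.4 50.8] 85.6
tub_sq 109 med [638.7 -24.8  71.5] rect [637.3 -22.3] [59.6 57.7] 28.7
tub_ob 116 med [ 626.8 -126.8   71.8] rect [ 626.5 -124.2] [54.1 81.4] 76.1
lid_ob 453 med [452.5 141.7  12.9] rect [457.4 150. ] [74.9 79.5] 52.3
lid_sr 242 med [454.3  38.1  13. ] rect [454.6  39.1] [52.8 51.9] 34.1
lid_lr 500 med [461.5 -59.9  12.8] rect [462.1 -59.2] [77.8 86.8] 0.6
lid_sq 351 med [ 465.2 -162.7   13.3] rect [ 465.2 -164.4] [67.4 65. ] 8.8
red 378 med [ 276.2 -213.6   12.9] rect [ 273.9 -214.8] [91.3 78.7] 83.9
knob_ob 45 med [452.3 141.7  37.3] rect [451.9 141.9] [14.3 24.6] 51.6
knob_sr 42 med [454.   39.5  37.7] rect [454.9  38.7] [24.9 13.6] 37.7
knob_lr 41 med [461.  -59.8  37.5] rect [461.3 -59.2] [13.1 24.6] 22.7
knob_sq 43 med [ 465.2 -162.8   37.3] rect [ 465.2 -163.1] [23.7 12. ] 0.3
sleeve 216 med [405.8 352.2 126.8] rect [406.1 353.8] [42.6 43. ] 15.0
caddy 350 med [ 397.2 -347.4   82.7] rect [ 394.5 -337.5] [119.9 122.5] 0.7
scr 101 med [ 552.2 -322.3  235.5] rect [ 561.4 -320.9] [59.9 26.6] 4.2
peg 65 med [ 555.5 -321.1  203.2] rect [ 558.7 -320. ] [64.3 25.7] 14.3
jar 316 med [563.4 337.5  73.9] rect [563.2 338.1] [56.3 54.4] 65.4
can 529 med [695.4 350.6  98. ] rect [696.9 352.3] [71.  71.9] 30.1
bottle 236 med [ 723.9 -295.   115.1] rect [ 728.6 -298.8] [46.2 51.9] 86.4
oscr 243 med [ 476.5 -461.7  113.4] rect [ 476.6 -464.7] [69.4 14.1] 13.5
[[-0.002, -0.967, -0.256, 71.574], [1.0, -0.001, -0.001, -0.33], [0.0, -0.256, 0.967, -147.683], [0.0, 0.0, 0.0, 1.0]] [[377.09659599892257, 0.0, 323.59847020346405], [0.0, 377.09659599892257, 245.99306919316237], [0.0, 0.0, 1.0]] -0.044836452314520575
```

```bash
cat >> h.py <<'E'
def yaw():
    r=R.from_rotvec(manip.observe()['tool_rot']).as_matrix(); return np.degrees(np.arctan2(r[1,0],r[0,0])) # tool x heading
def to(x,y,z,yw=None):
    "shift in tool axes (units of .5 m) for current pose; turn in units of 5deg about tool z (downwards)"
    s=manip.observe(); r=R.from_rotvec(s['tool_rot']).as_matrix()
    t=r.T@(np.array([x,y,z])-s['tool_pos'])/500; tilt=R.from_matrix(r.T@(R.from_euler('z',yaw(),degrees=True)*R.from_euler('x',180,degrees=True)).as_matrix()).as_rotvec(degrees=True)/5
    o=f'shift {t.round(4).tolist()} rows>={np.linalg.norm(t)/.1:.1f} yaw {yaw():.2f} leveling {tilt.round(2).tolist()}'
    if yw is not None: o+=f' turn z {-((yw-yaw()+90)%180-90)/5:.2f} (J6 {s["joints"][5]:.2f})'
    print(np.round(s['tool_pos'],1),'t',round(s['time'],1),o)
E
python3 -c "
from h import *
to(480,20,300,0)"; python3 -m inch '{"gripper":[0,0],"translation":[[0,0,-0.08],[0,0,-0.06]],"delta_rot":[[0,0,0],[0,0,0]]}' 20
```

```text
[ 127.9 -534.5  237. ] t 0.1 shift [0.9428, -0.915, -0.1245] rows>=13.2 yaw 13.45 leveling [-0.02, -0.0, 0.0] turn z 2.69 (J6 -0.20)
time: 0.35
tool_pos: [128.0, -534.5, 308.2]
tool_rot: [-3.118, -0.368, -0.0]
force: [0.6, -0.4, -0.0]
opening: 92.9
gripper_force: 0.0
```

```bash
python3 -m inch '{"gripper":[0,0,0,0,0,0,0,0,0,0,0,0],"translation":[[0.068,-0.066,0],[0.068,-0.066,0],[0.068,-0.066,0],[0.068,-0.066,0],[0.068,-0.066,0],[0.068,-0.066,0],[0.068,-0.066,0],[0.068,-0.066,0],[0.068,-0.066,0],[0.068,-0.066,0],[0.068,-0.066,0],[0.068,-0.066,0]],"delta_rot":[[0,0,0],[0,0,0],[0,0,0],[0,0,0],[0,0,0],[0,0,0],[0,0,0],[0,0,0],[0,0,0],[0,0,0],[0,0,0],[0,0,0]]}' | head -2;  python3 -c "
from h import *
to(480,20,300,0)"
```

```text
time: 1.55
tool_pos: [433.2, -52.9, 307.7]
[433.2 -52.9 307.7] t 1.6 shift [0.1249, -0.12, 0.0154] rows>=1.7 yaw 13.46 leveling [0.0, -0.0, -0.0] turn z 2.69 (J6 0.96)
```

```bash
python3 -m inch '{"gripper":[0,0,0,0,0,0],"translation":[[0.062,-0.06,0],[0.063,-0.06,0.01],[0,0,0],[0,0,0],[0,0,0],[0,0,0]],"delta_rot":[[0,0,0],[0,0,0],[0,0,0.9],[0,0,0.9],[0,0,0.9],[0,0,0]]}' | head -2;  python3 - <<'E'
from h import *
to(480,20,300,0)
f=grab('wrist'); save('w1',f['img']); P=cloud(f); np.savez('w1.npz',img=f['img'],P=P,z_map=f['z_map'],C=f['C'],Rwc=f['Rwc'],intrinsics=f['intrinsics'],k1=f['k1'])
for n,p in dict(tr=(667,207,73),tsq=(637,-22,73),tob=(626,-124,73),lo=(452,142,39),lr=(454,39,39),ll=(461,-60,39),ls=(465,-163,39)).items():
    q=np.linalg.norm(P-np.array(p),axis=2); i=np.unravel_index(np.nanargmin(q),q.shape); print(n,i[::-1],q[i].round(1))
E
```

```text
time: 2.15
tool_pos: [479.3, 18.3, 302.3]
[479.3  18.3 302.3] t 2.1 shift [0.0014, -0.0033, 0.0046] rows>=0.1 yaw -0.05 leveling [-0.0, 0.01, -0.0] turn z -0.01 (J6 1.38)
tr (np.int64(142), np.int64(19)) 22.3
tsq (np.int64(374), np.int64(58)) 21.9
tob (np.int64(475), np.int64(62)) 21.5
lo (np.int64(214), np.int64(237)) 0.6
lr (np.int64(306), np.int64(236)) 1.2
ll (np.int64(395), np.int64(229)) 0.8
ls (np.int64(486), np.int64(225)) 0.6
```

View pics/w1.png

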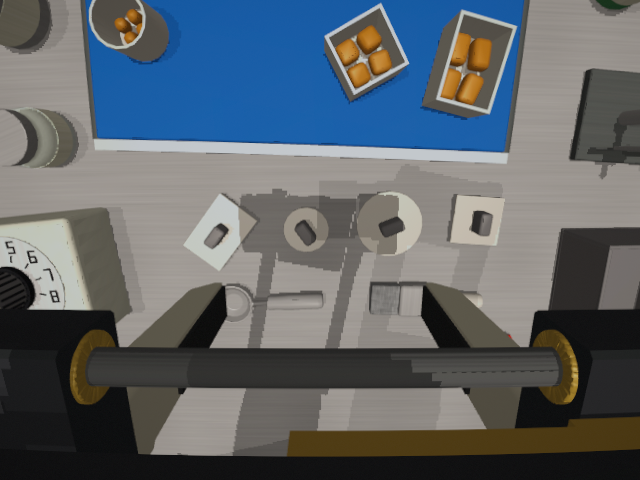

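The wrist view confirms three tubs (rims near (118,20), (366,50), (475,62)) and the lid knobs at (214,237), (306,236), (395,229), (486,225). Depth from wrist and top agrees within about 1 mm. I move forward so that the tubs are fully in view.

```bash
cat >> h.py <<'E'
def fit(P,x,y,rad,zlo,zhi):
    m=(np.hypot(P[...,0]-x,P[...,1]-y)<rad)&(P[...,2]>zlo)&(P[...,2]<zhi); q=P[m]
    if len(q)<10: return None
    lo=np.percentile(q[:,2],50); q=q[abs(q[:,2]-lo)<4]
    (c,(w,h),a)=cv2.minAreaRect(q[:,:2].astype(np.float32))
    if w<h: w,h,a=h,w,a+90   # a: heading of long side
    return np.round([*c,np.median(q[:,2]),w,h,(a+90)%180-90],1).tolist(),len(q)
def lids(P,L):
    for n,(x,y,r) in L.items(): print(n,'knob',fit(P,x,y,22,30,48),'flange',fit(P,x,y,r,8,18))
def tubs(P,L):
    for n,(x,y,r) in L.items(): print(n,'rim',fit(P,x,y,r,66,80))
LID=dict(ob=(452,142,50),sr=(454,39,35),lr=(461,-60,48),sq=(465,-163,48)); TUB=dict(sr=(667,207,45),sq=(638,-23,50),ob=(627,-125,55))
E
python3 -m inch '{"gripper":[0.5,0.5,0.5],"translation":[[0.08,0,0],[0.08,0,0],[0,0,0]],"delta_rot":[[0,0,0],[0,0,0],[0,0,0]]}' | head -2;  python3 - <<'E'
from h import *
lids(np.load('w1.npz')['P'],LID)
f=grab('wrist'); save('w2',f['img']); P=cloud(f); lids(P,LID); tubs(P,TUB)
P=np.load('top0.npz')['P'];tubs(P,TUB); lids(P,LID); print(manip.observe()['opening'])
E
```

```text
time: 2.5
tool_pos: [562.8, 17.3, 301.0]
ob knob ([451.6, 143.1, 39.2, 23.9, 13.3, -37.8], 249) flange ([451.3, 143.6, 13.7, 79.9, 53.7, -38.7], 2541)
sr knob ([455.1, 40.3, 39.1, 24.8, 14.2, 35.8], 270) flange ([455.0, 40.6, 13.6, 52.4, 51.7, -45.3], 1184)
lr knob ([461.2, -58.2, 39.3, 26.0, 13.9, -69.0], 286) flange ([461.7, -58.1, 13.7, 77.2, 75.4, 88.5], 2881)
sq knob ([465.1, -162.3, 39.2, 26.6, 14.1, -4.4], 297) flange ([465.1, -161.9, 13.6, 58.6, 58.5, 86.3], 1906)
ob knob None flange ([452.1, 143.6, 13.5, 79.9, 54.3, -37.9], 926)
sr knob ([456.0, 40.7, 39.2, 26.1, 13.9, 36.8], 245) flange ([455.7, 40.5, 13.5, 53.3, 52.7, -10.8], 1019)
lr knob ([462.2, -58.1, 39.0, 25.9, 13.9, -69.5], 255) flange ([463.5, -54.4, 13.5, 77.4, 70.1, -21.6], 2169)
sq knob ([466.2, -162.3, 39.1, 25.6, 14.3, -3.4], 262) flange ([465.9, -162.1, 13.5, 59.1, 58.6, 86.2], 1593)
sr rim ([667.5, 207.3, 73.1, 53.4, 53.2, 63.2], 774)
sq rim ([637.3, -21.1, 73.6, 58.7, 58.6, 28.4], 808)
ob rim ([626.9, -122.5, 73.3, 80.8, 55.3, -13.3], 1121)
sr rim ([666.6, 205.8, 70.6, 51.1, 50.1, 1.7], 51)
sq rim ([637.1, -22.6, 72.1, 58.8, 57.6, 28.4], 76)
ob rim ([626.6, -124.2, 72.4, 81.4, 53.6, -13.6], 86)
ob knob ([451.7, 141.9, 38.7, 24.5, 12.4, -36.9], 30) flange ([455.4, 146.8, 12.2, 80.3, 65.3, -39.7], 321)
sr knob ([454.1, 38.5, 37.8, 23.5, 12.9, 37.9], 29) flange ([454.6, 39.1, 11.7, 52.8, 51.9, 34.1], 156)
lr knob ([461.8, -58.7, 38.1, 22.5, 13.1, -62.8], 25) flange ([460.4, -59.1, 12.3, 74.8, 74.6, -88.8], 354)
sq knob ([465.1, -163.0, 38.0, 23.6, 11.9, 1.3], 31) flange ([472.2, -159.3, 12.6, 72.0, 65.9, 0.6], 245)
69.47535606941598
```

```bash
cat >> h.py <<'E'
def go(x,y,z,yw=None,s=None):
    "turn first (about tool z, units), then shift in the turned frame"
    s=manip.observe(); d=0 if yw is None else (yw-yaw()+90)%180-90
    r=R.from_rotvec(s['tool_rot']).as_matrix()@R.from_euler('z',-d,degrees=True).as_matrix()
    t=r.T@(np.array([x,y,z])-s['tool_pos'])/500
    print(np.round(s['tool_pos'],1),'t',round(s['time'],1),'yaw',round(yaw(),1),'turn',round(-d/5,2),'shift',t.round(4).tolist(),'rows',round(np.linalg.norm(t)/.1,1),'open',round(s['opening'],1),'J6',round(s['joints'][5],2),'F',np.round(s['force'],1))
E
python3 -c "
from h import *
go(465.6,-162.2,110,-4)"
```

```text
[560.6  17.6 301.2] t 2.5 yaw 0.0 turn 0.81 shift [-0.1636, 0.372, 0.3827] rows 5.6 open 69.5 J6 1.4 F [-0.3  0.4  0.3]
```

```bash
python3 -m inch '{"gripper":[0.5,0.5,0.5,0.5,0.5,0.5,0.5,0.5],"translation":[[0,0,0],[-0.027,0.062,0.064],[-0.027,0.062,0.064],[-0.027,0.062,0.064],[-0.027,0.062,0.064],[-0.028,0.062,0.064],[-0.028,0.062,0.063],[0,0,0]],"delta_rot":[[0,0,0.81],[0,0,0],[0,0,0],[0,0,0],[0,0,0],[0,0,0],[0,0,0],[0,0,0]]}' | head -2;  python3 - <<'E'
from h import *
go(465.6,-162.2,36,-4)
f=grab('wrist'); save('w3',f['img']); lids(cloud(f),dict(sq=LID['sq']))
E
```

```text
time: 3.35
tool_pos: [459.4, -162.6, 107.9]
[ 459.4 -162.6  107.9] t 3.4 yaw -4.3 turn -0.05 shift [0.0135, -0.0013, 0.1436] rows 1.4 open 46.6 J6 1.08 F [-0.2  0.4  0.2]
sq knob ([466.1, -162.5, 39.2, 25.9, 13.4, -4.1], 928) flange ([465.7, -162.7, 13.6, 58.2, 57.9, 86.1], 6223)
```

```bash
python3 -m inch '{"gripper":[0.5,0.5,0.5,0.5,0.5,0.5],"translation":[[0.013,-0.001,0],[0,0,0.05],[0,0,0.05],[0,0,0.03],[0,0,0.012],[0,0,0]],"delta_rot":[[0,0,0],[0,0,0],[0,0,0],[0,0,0],[0,0,0],[0,0,0]]}' | head -2;  python3 - <<'E'
from h import *
go(466,-162.5,36,-4)
E
```

```text
time: 4.0
tool_pos: [471.9, -160.9, 40.7]
[ 471.9 -160.9   40.7] t 4.0 yaw -4.0 turn 0.0 shift [-0.0115, 0.0039, 0.0093] rows 0.2 open 46.2 J6 1.09 F [ 0.2 -0.8  0.1]
```

```bash
python3 -m inch '{"gripper":[0.5,0.5],"translation":[[0,0,0],[0,0,0]],"delta_rot":[[0,0,0],[0,0,0]]}' | head -2;  python3 - <<'E'
from h import *
go(466,-162.5,36,-4)
E
```

```text
time: 4.2
tool_pos: [472.0, -161.9, 41.4]
[ 472.  -161.9   41.4] t 4.2 yaw -4.1 turn -0.01 shift [-0.0119, 0.0021, 0.0107] rows 0.2 open 46.6 J6 1.09 F [-0.1 -0.   0.5]
```

```bash
python3 -m inch '{"gripper":[0.5,0.5,0.5,0.5,1,1,1,1,1,1],"translation":[[-0.011,0.001,0.010],[0,0,0],[0,0,0],[0,0,0],[0,0,0],[0,0,0],[0,0,0],[0,0,0],[0,0,0],[0,0,0]],"delta_rot":[[0,0,0],[0,0,0],[0,0,0],[0,0,0],[0,0,0],[0,0,0],[0,0,0],[0,0,0],[0,0,0],[0,0,0]]}' 25;  python3 - <<'E'
from h import *
go(466,-162.5,36,-4)
E
```

```text
time: 5.2
tool_pos: [465.4, -161.8, 35.2]
tool_rot: [3.139, -0.112, 0.0]
force: [-0.7, -0.0, -0.4]
opening: 13.5
gripper_force: 25.0
[ 465.4 -161.8   35.2] t 5.2 yaw -4.1 turn -0.02 shift [0.0012, 0.0013, -0.0017] rows 0.0 open 13.5 J6 1.08 F [-0.7 -0.  -0.4]
```

```bash
python3 -m inch '{"gripper":[1,1,1,1,1,1,1],"translation":[[0,0,-0.04],[0,0,-0.08],[0,0,-0.08],[0,0,-0.08],[0,0,-0.06],[0,0,0],[0,0,0]],"delta_rot":[[0,0,0],[0,0,0],[0,0,0],[0,0,0],[0,0,0],[0,0,0],[0,0,0]]}' | head -2;  python3 - <<'E'
from h import *
f=grab('wrist'); save('w4',f['img']); P=cloud(f); tubs(P,dict(sq=TUB['sq'],ob=TUB['ob'])); lids(P,LID)
go(637.3,-21.1,150,28.4)
E
```

```text
time: 5.9
tool_pos: [465.4, -161.7, 205.3]
sq rim ([637.1, -21.4, 73.2, 59.3, 59.1, 28.2], 1410)
ob rim ([613.5, -119.6, 73.4, 55.2, 53.2, 76.9], 1274)
ob knob ([450.1, 137.7, 33.3, 26.6, 8.8, -18.7], 146) flange ([451.2, 142.7, 13.6, 82.3, 54.7, -37.0], 2862)
sr knob ([455.7, 39.6, 39.0, 26.2, 14.6, 35.6], 470) flange ([455.2, 40.1, 13.6, 53.2, 52.9, -27.8], 1577)
lr knob ([461.8, -59.0, 39.2, 24.6, 13.3, -67.9], 425) flange ([461.9, -58.4, 13.6, 76.5, 76.3, -50.6], 4637)
sq knob None flange None
[ 464.8 -161.4  204.2] t 6.0 yaw -4.1 turn -6.5 shift [0.4371, -0.0825, 0.1082] rows 4.6 open 14.0 J6 1.08 F [-0.8 -0.3 -1.1]
```

```bash
python3 -m inch '{"gripper":[1,1,1,1,1,1,1,1,1,1,1,1],"translation":[[0,0,0],[0,0,0],[0,0,0],[0,0,0],[0,0,0],[0,0,0],[0,0,0],[0.087,-0.0165,0.0215],[0.087,-0.0165,0.0215],[0.087,-0.0165,0.0215],[0.088,-0.0165,0.0215],[0.088,-0.0165,0.022]],"delta_rot":[[0,0,-0.93],[0,0,-0.93],[0,0,-0.93],[0,0,-0.93],[0,0,-0.93],[0,0,-0.93],[0,0,-0.92],[0,0,0],[0,0,0],[0,0,0],[0,0,0],[0,0,0]]}' | head -2; python3 -m inch '{"gripper":[1,1,1],"translation":[[0,0,0],[0,0,0],[0,0,0]],"delta_rot":[[0,0,0],[0,0,0],[0,0,0]]}' | head -2;  python3 - <<'E'
from h import *
go(637.2,-21.3,103,28.3)
E
```

```text
time: 7.15
tool_pos: [637.9, -20.0, 148.0]
time: 7.45
tool_pos: [636.7, -22.0, 149.9]
[636.7 -22.  149.9] t 7.5 yaw 28.4 turn 0.02 shift [0.0018, -0.0005, 0.0938] rows 0.9 open 13.7 J6 0.87 F [ 0.3 -0.2 -0. ]
```

```bash
python3 -m inch '{"gripper":[1,1,1,1,1,1,1,1],"translation":[[0.001,0,0.04],[0,0,0.03],[0,0,0.012],[0,0,0.008],[0,0,0.006],[0,0,0.005],[0,0,0],[0,0,0]],"delta_rot":[[0,0,0],[0,0,0],[0,0,0],[0,0,0],[0,0,0],[0,0,0],[0,0,0],[0,0,0]]}';  python3 - <<'E'
from h import *
go(637.2,-21.3,99.5,28.3)
E
```

```text
time: 8.25
tool_pos: [638.6, -21.3, 101.0]
tool_rot: [3.045, 0.771, 0.001]
force: [0.7, 0.3, -0.4]
opening: 13.8
gripper_force: 25.0
[638.6 -21.3 101. ] t 8.2 yaw 28.4 turn 0.02 shift [-0.0025, -0.0014, 0.0031] rows 0.0 open 13.8 J6 0.87 F [ 0.7  0.3 -0.4]
```

Into the mouth without force; press down gently, release and retreat.

```bash
python3 -m inch '{"gripper":[1,1,1,1],"translation":[[0,0,0.002],[0,0,0.003],[0,0,0.002],[0,0,0]],"delta_rot":[[0,0,0],[0,0,0],[0,0,0],[0,0,0]]}';python3 -m inch '{"gripper":[0.5,0.5,0.5,0.5,0.5,0.5,0.5,0.5],"translation":[[0,0,0],[0,0,0],[0,0,0],[0,0,0],[0,0,-0.03],[0,0,-0.06],[0,0,-0.06],[0,0,0]],"delta_rot":[[0,0,0],[0,0,0],[0,0,0],[0,0,0],[0,0,0],[0,0,0],[0,0,0],[0,0,0]]}' | head -2;  python3 - <<'E'
from h import *
f=grab('wrist'); save('w5',f['img']); P=cloud(f); print('knob',fit(P,637,-21,22,92,110),'flange',fit(P,637,-21,48,66,85))
go(465,-10,300,-38)
E
```

```text
time: 8.65
tool_pos: [638.8, -21.3, 99.2]
tool_rot: [3.045, 0.771, 0.002]
force: [-3.6, 0.2, 9.5]
opening: 14.0
gripper_force: 25.0
time: 9.45
tool_pos: [641.1, -21.8, 176.9]
knob ([639.7, -20.2, 103.2, 25.1, 13.6, 28.6], 860) flange ([638.4, -20.7, 77.5, 58.7, 58.6, -61.7], 5820)
[639.9 -21.6 174.5] t 9.5 yaw 28.4 turn 13.28 shift [-0.2888, 0.1965, -0.2527] rows 4.3 open 46.4 J6 0.87 F [ 0.3 -0.1 -0.5]
```

View pics/w5.png

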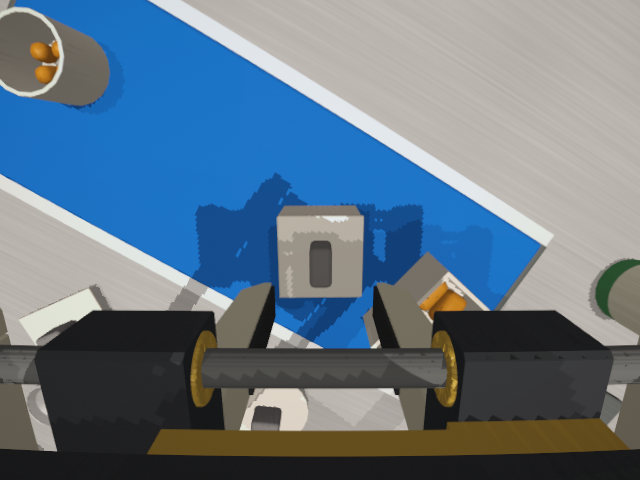

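The square lid is at (320,262), flush on its tub: the flange top reads 77.5 mm against the expected 77. Next is the oblong lid.

```bash
python3 -m inch '{"gripper":[0.5,0.5,0.5,0.5,0.5,0.5,0.5,0.5,0.5,0.5,0.5,0.5],"translation":[[0,0,-0.05],[0,0,-0.05],[0,0,-0.03],[0,0,0],[0,0,0],[0,0,0],[0,0,0],[0,0,0],[0,0,0],[0,0,0],[0,0,0],[0,0,0]],"delta_rot":[[0,0,1],[0,0,1],[0,0,1],[0,0,1],[0,0,1],[0,0,1],[0,0,1],[0,0,1],[0,0,1],[0,0,1],[0,0,1],[0,0,1]]}' | head -2; python3 -m inch '{"gripper":[0.5,0.5,0.5],"translation":[[0,0,0],[0,0,0],[0,0,0]],"delta_rot":[[0,0,1],[0,0,0.28],[0,0,0]]}' | head -2;  python3 - <<'E'
from h import *
go(451.6,143.3,110,-38)
E
```

```text
time: 10.7
tool_pos: [637.8, -21.2, 235.2]
time: 11.0
tool_pos: [638.0, -21.2, 235.9]
[638.  -21.2 235.9] t 11.0 yaw -37.9 turn 0.01 shift [-0.4959, -0.03, 0.2527] rows 5.6 open 46.6 J6 2.03 F [-0.6 -0.2 -0.8]
```

```bash
python3 -m inch '{"gripper":[0.5,0.5,0.5,0.5,0.5,0.5,0.5,0.5,0.5],"translation":[[-0.0826,-0.005,0.042],[-0.0826,-0.005,0.042],[-0.0826,-0.005,0.042],[-0.0826,-0.005,0.042],[-0.0826,-0.005,0.042],[-0.0826,-0.005,0.042],[0,0,0],[0,0,0],[0,0,0]],"delta_rot":[[0,0,0],[0,0,0],[0,0,0],[0,0,0],[0,0,0],[0,0,0],[0,0,0],[0,0,0],[0,0,0]]}' | head -2;  python3 - <<'E'
from h import *
f=grab('wrist'); P=cloud(f); lids(P,dict(ob=LID['ob'])); go(451.6,143.3,36,-38)
E
```

```text
time: 11.9
tool_pos: [454.1, 142.7, 111.9]
ob knob ([451.7, 143.1, 39.2, 25.6, 13.7, -38.3], 885) flange ([451.4, 143.6, 13.6, 79.5, 54.2, -38.4], 7808)
[454.3 142.6 112. ] t 11.9 yaw -38.0 turn -0.0 shift [-0.0054, 0.0023, 0.1519] rows 1.5 open 46.8 J6 2.3 F [-0.  -1.  -0.2]
```

```bash
python3 -m inch '{"gripper":[0.5,0.5,0.5,0.5,0.5,0.5,1,1,1,1,1,1],"translation":[[-0.005,0.002,0.03],[0,0,0.05],[0,0,0.05],[0,0,0.022],[0,0,0],[0,0,0],[0,0,0],[0,0,0],[0,0,0],[0,0,0],[0,0,0],[0,0,0]],"delta_rot":[[0,0,0],[0,0,0.06],[0,0,0],[0,0,0],[0,0,0],[0,0,0],[0,0,0],[0,0,0],[0,0,0],[0,0,0],[0,0,0],[0,0,0]]}' 25;  python3 - <<'E'
from h import *
go(451.6,143.3,36,-38.3)
E
```

```text
time: 13.15
tool_pos: [449.9, 143.9, 35.5]
tool_rot: [-2.968, 1.03, -0.001]
force: [0.7, 0.1, 3.3]
opening: 13.7
gripper_force: 25.0
[449.9 143.9  35.5] t 13.2 yaw -38.3 turn 0.0 shift [0.0034, -0.0012, -0.0011] rows 0.0 open 13.7 J6 2.31 F [0.7 0.1 3.3]
```

```bash
python3 -m inch '{"gripper":[1,1,1,1,1,1,1,1,1],"translation":[[0,0,-0.04],[0,0,-0.08],[0,0,-0.08],[0,0,-0.08],[0,0,-0.06],[0,0,0],[0,0,0],[0,0,0],[0,0,0]],"delta_rot":[[0,0,0],[0,0,0],[0,0,-1],[0,0,-1],[0,0,-1],[0,0,-1],[0,0,-1],[0,0,0],[0,0,0]]}' | head -2;  python3 - <<'E'
from h import *
f=grab('wrist'); save('w6',f['img']); P=cloud(f); tubs(P,dict(ob=TUB['ob'],sr=TUB['sr'])); lids(P,dict(sr=LID['sr'])); print(fit(P,638,-20,48,70,85))
go(625.3,-122,150,-13.3)
E
```

```text
time: 14.05
tool_pos: [449.5, 143.8, 204.8]
ob rim None
sr rim None
sr knob ([454.7, 40.6, 39.2, 25.4, 13.9, 34.2], 487) flange ([454.6, 40.4, 13.7, 53.6, 52.7, 77.5], 2121)
None
[449.5 143.8 204.7] t 14.1 yaw -13.4 turn -0.02 shift [0.4646, 0.4364, 0.1092] rows 6.5 open 13.5 J6 1.88 F [-0.6 -0.2 -1.2]
```

```bash
python3 -m inch '{"gripper":[1,1,1,1,1,1],"translation":[[0.06,0.06,0],[0.06,0.06,0],[0.06,0.06,0],[0.05,0.05,0],[0,0,0],[0,0,0]],"delta_rot":[[0,0,0],[0,0,0],[0,0,0],[0,0,0],[0,0,0],[0,0,0]]}' | head -2;  python3 - <<'E'
from h import *
f=grab('wrist'); P=cloud(f); tubs(P,dict(ob=TUB['ob'])); print(fit(P,638,-20,48,70,85))
go(625.3,-122,150,-13.3)
E
```

```text
time: 14.7
tool_pos: [535.0, 5.0, 204.3]
ob rim ([626.5, -122.6, 73.2, 80.7, 55.2, -13.9], 2402)
([638.2, -21.1, 77.6, 60.0, 59.5, 28.4], 6619)
[534.6   5.8 204.5] t 14.8 yaw -13.4 turn -0.02 shift [0.2356, 0.207, 0.1084] rows 3.3 open 13.9 J6 1.61 F [-0.4  1.   0.1]
```

```bash
python3 -m inch '{"gripper":[1,1,1,1,1,1,1],"translation":[[0.059,0.052,0.015],[0.059,0.052,0.03],[0.059,0.052,0.03],[0.058,0.051,0.03],[0,0,0],[0,0,0],[0,0,0]],"delta_rot":[[0,0,0],[0,0,0],[0,0,0],[0,0,0],[0,0,0],[0,0,0],[0,0,0]]}' | head -2;  python3 - <<'E'
from h import *
go(625.0,-122.1,99.5,-13.6)
E
```

```text
time: 15.45
tool_pos: [625.2, -120.4, 153.1]
[ 625.2 -120.4  153.1] t 15.4 yaw -13.2 turn 0.08 shift [0.0005, 0.0034, 0.1072] rows 1.1 open 14.4 J6 1.44 F [-0.2 -0.1 -1.6]
```

```bash
python3 -m inch '{"gripper":[1,1,1,1,1,1,1,1,1],"translation":[[0,0.003,0.04],[0,0,0.03],[0,0,0.015],[0,0,0.009],[0,0,0.006],[0,0,0.005],[0,0,0.003],[0,0,0],[0,0,0]],"delta_rot":[[0,0,0.08],[0,0,0],[0,0,0],[0,0,0],[0,0,0],[0,0,0],[0,0,0],[0,0,0],[0,0,0]]}';  python3 - <<'E'
from h import *
go(625.0,-122.1,98.5,-13.6)
E
```

```text
time: 16.35
tool_pos: [625.8, -123.8, 99.5]
tool_rot: [3.119, -0.375, 0.002]
force: [-1.6, 1.9, 4.2]
opening: 13.8
gripper_force: 25.0
[ 625.8 -123.8   99.5] t 16.4 yaw -13.7 turn -0.02 shift [-0.0023, -0.0029, 0.002] rows 0.0 open 13.8 J6 1.44 F [-1.6  1.9  4.2]
```

```bash
python3 -m inch '{"gripper":[1,1,1],"translation":[[0,0,0.002],[0,0,0.002],[0,0,0]],"delta_rot":[[0,0,0],[0,0,0],[0,0,0]]}'|sed -n '2p;4p';python3 -m inch '{"gripper":[0.5,0.5,0.5,0.5,0.5,0.5,0.5,0.5,0.5],"translation":[[0,0,0],[0,0,0],[0,0,0],[0,0,0],[0,0,-0.03],[0,0,-0.07],[0,0,-0.07],[0,0,0],[0,0,0]],"delta_rot":[[0,0,0],[0,0,0],[0,0,0],[0,0,0],[0,0,0],[0,0,0],[0,0,0],[0,0,0],[0,0,0]]}' | head -2;  python3 - <<'E'
from h import *
f=grab('wrist'); P=cloud(f); print('knob',fit(P,626,-122,22,92,110),'flange',fit(P,626,-122,55,66,85))
go(455.2,40.4,110,36)
E
```

```text
tool_pos: [625.8, -123.8, 99.4]
force: [-6.0, 1.7, 14.7]
time: 17.55
tool_pos: [625.9, -124.0, 182.3]
knob ([628.1, -123.8, 103.2, 25.3, 13.5, -14.2], 841) flange ([627.8, -123.1, 77.6, 79.3, 54.7, -13.9], 7561)
[ 625.  -123.6  180.9] t 17.6 yaw -13.7 turn -9.94 shift [-0.0819, -0.465, 0.1423] rows 4.9 open 46.7 J6 1.44 F [-0.7  0.2 -0.7]
```

```bash
python3 -m inch '{"gripper":[0.5,0.5,0.5,0.5,0.5,0.5,0.5,0.5,0.5,0.5],"translation":[[0,0,0],[0,0,0],[0,0,0],[0,0,0],[0,0,0],[0,0,0],[0,0,0],[0,0,0],[0,0,0],[0,0,0]],"delta_rot":[[0,0,-1],[0,0,-1],[0,0,-1],[0,0,-1],[0,0,-1],[0,0,-1],[0,0,-1],[0,0,-1],[0,0,-1],[0,0,-0.94]]}' | head -2; python3 -m inch '{"gripper":[0.5,0.5,0.5,0.5,0.5,0.5,0.5,0.5],"translation":[[-0.016,-0.093,0],[-0.016,-0.093,0],[-0.016,-0.093,0.035],[-0.017,-0.093,0.035],[-0.017,-0.093,0.035],[0,0,0.035],[0,0,0],[0,0,0]],"delta_rot":[[0,0,0],[0,0,0],[0,0,0],[0,0,0],[0,0,0],[0,0,0],[0,0,0],[0,0,0]]}' | head -2;  python3 - <<'E'
from h import *
f=grab('wrist'); P=cloud(f); lids(P,dict(sr=LID['sr'])); tubs(P,dict(sr=TUB['sr'])); go(455.4,40.4,36,36)
E
```

```text
time: 18.6
tool_pos: [624.4, -123.4, 179.2]
time: 19.4
tool_pos: [456.3, 39.3, 111.5]
sr knob ([454.9, 40.6, 39.1, 26.6, 13.8, 36.1], 900) flange ([454.9, 40.3, 13.5, 52.9, 52.6, 34.2], 3577)
sr rim None
[457.2  39.  112.1] t 19.4 yaw 36.0 turn -0.0 shift [-0.0013, -0.0044, 0.1522] rows 1.5 open 46.5 J6 0.78 F [-0.  -0.5  0.1]
```

```bash
python3 -m inch '{"gripper":[0.5,0.5,0.5,0.5,0.5,0.5,1,1,1,1,1,1],"translation":[[-0.002,-0.0035,0.03],[0,0,0.05],[0,0,0.05],[0,0,0.022],[0,0,0],[0,0,0],[0,0,0],[0,0,0],[0,0,0],[0,0,0],[0,0,0],[0,0,0]],"delta_rot":[[0,0,0],[0,0,0],[0,0,0],[0,0,0],[0,0,0],[0,0,0],[0,0,0],[0,0,0],[0,0,0],[0,0,0],[0,0,0],[0,0,0]]}' 25;  python3 - <<'E'
from h import *
go(455.0,40.4,36,36)
E
python3 -m inch '{"gripper":[1,1,1,1,1,1,1],"translation":[[0,0,-0.04],[0,0,-0.08],[0,0,-0.08],[0,0,-0.08],[0,0,-0.06],[0,0,0],[0,0,0]],"delta_rot":[[0,0,0],[0,0,0],[0,0,0],[0,0,0],[0,0,0],[0,0,0],[0,0,0]]}' | head -2;  python3 - <<'E'
from h import *
f=grab('wrist'); save('w7',f['img']); P=cloud(f); tubs(P,dict(sr=TUB['sr'])); go(667.5,207.3,150,36)
E
```

```text
time: 20.65
tool_pos: [454.7, 40.3, 36.3]
tool_rot: [2.988, 0.971, 0.001]
force: [-0.6, -0.5, 3.3]
opening: 13.8
gripper_force: 25.0
[454.7  40.3  36.3] t 20.6 yaw 36.0 turn 0.0 shift [0.0005, 0.0002, 0.0006] rows 0.0 open 13.8 J6 0.79 F [-0.6 -0.5  3.3]
time: 21.35
tool_pos: [454.4, 40.4, 206.0]
sr rim None
[453.7  40.4 204.9] t 21.4 yaw 36.0 turn 0.0 shift [0.5422, -0.0185, 0.1092] rows 5.5 open 14.0 J6 0.79 F [-0.7  1.2 -0.9]
```

```bash
python3 -m inch '{"gripper":[1,1,1,1,1],"translation":[[0.09,0,0],[0.09,0,0],[0.08,0,0],[0,0,0],[0,0,0]],"delta_rot":[[0,0,0],[0,0,0],[0,0,0],[0,0,0],[0,0,0]]}' | head -2;  python3 - <<'E'
from h import *
f=grab('wrist'); P=cloud(f); tubs(P,dict(sr=TUB['sr'])); go(667.5,207.3,150,36)
E
```

```text
time: 21.9
tool_pos: [558.5, 117.0, 203.1]
sr rim ([666.5, 207.1, 73.3, 53.6, 51.2, -52.2], 1241)
[558.1 116.5 203.7] t 21.9 yaw 36.0 turn 0.01 shift [0.2842, -0.0179, 0.1063] rows 3.0 open 14.0 J6 0.95 F [ 0.3 -1.2 -1. ]
```

```bash
python3 -m inch '{"gripper":[1,1,1,1,1,1,1],"translation":[[0.071,-0.0045,0.02],[0.071,-0.0045,0.03],[0.071,-0.0045,0.03],[0.071,-0.0045,0.026],[0,0,0],[0,0,0],[0,0,0]],"delta_rot":[[0,0,0],[0,0,0],[0,0,0],[0,0,0],[0,0,0],[0,0,0],[0,0,0]]}' | head -2;  python3 - <<'E'
from h import *
go(667.2,207.3,99.5,36)
E
```

```text
time: 22.65
tool_pos: [668.3, 206.2, 153.6]
[668.3 206.2 153.6] t 22.6 yaw 36.0 turn -0.01 shift [-0.0005, -0.0031, 0.1083] rows 1.1 open 13.7 J6 1.08 F [ 0.7 -0.2  0.4]
```

```bash
python3 -m inch '{"gripper":[1,1,1,1,1,1,1,1,1],"translation":[[0,-0.002,0.04],[0,0,0.03],[0,0,0.015],[0,0,0.009],[0,0,0.006],[0,0,0.005],[0,0,0.003],[0,0,0],[0,0,0]],"delta_rot":[[0,0,0],[0,0,0],[0,0,0],[0,0,0],[0,0,0],[0,0,0],[0,0,0],[0,0,0],[0,0,0]]}';  python3 - <<'E'
from h import *
go(667.2,207.3,99.5,36)
E
```

```text
time: 23.55
tool_pos: [669.1, 208.3, 100.3]
tool_rot: [2.987, 0.971, 0.002]
force: [-2.3, -0.2, 5.4]
opening: 14.0
gripper_force: 25.0
[669.1 208.3 100.3] t 23.6 yaw 36.0 turn 0.0 shift [-0.0043, -0.0006, 0.0017] rows 0.0 open 14.0 J6 1.09 F [-2.3 -0.2  5.4]
```

```bash
python3 -m inch '{"gripper":[1,1,1],"translation":[[0,0,0.002],[0,0,0.002],[0,0,0]],"delta_rot":[[0,0,0],[0,0,0],[0,0,0]]}'|sed -n '2p;4p';python3 -m inch '{"gripper":[0.5,0.5,0.5,0.5,0.5,0.5,0.5,0.5,0.5,0.5],"translation":[[0,0,0],[0,0,0],[0,0,0],[0,0,0],[0,0,-0.03],[0,0,-0.07],[0,0,-0.08],[0,0,-0.08],[0,0,0],[0,0,0]],"delta_rot":[[0,0,0],[0,0,0],[0,0,0],[0,0,0],[0,0,0],[0,0,0],[0,0,0],[0,0,0],[0,0,0],[0,0,0]]}' | head -2;  python3 - <<'E'
from h import *
f=grab('wrist'); P=cloud(f); save('w8',f['img']);print('knob',fit(P,668,208,22,92,110),'flange',fit(P,668,208,40,66,85))
go(420,265,230,0)
E
```

```text
tool_pos: [669.2, 208.4, 100.3]
force: [-6.3, -1.7, 14.8]
time: 24.85
tool_pos: [669.4, 208.5, 229.6]
knob ([669.6, 209.1, 103.2, 24.9, 13.8, 35.9], 607) flange ([668.6, 208.5, 77.6, 53.3, 52.8, 37.5], 2515)
[668.6 208.3 227.5] t 24.9 yaw 36.0 turn 7.2 shift [-0.4971, -0.1135, -0.0052] rows 5.1 open 46.3 J6 1.09 F [-0.2 -0.5 -0.5]
```

All three lids are seated (flange tops at 77.5, 77.6 and 77.6). Now the sleeve: move in front of it and look.

```bash
python3 -m inch '{"gripper":[0.2,0.2,0.2,0.2,0.2,0.2,0.2,0.2,0.2,0.2,0.2,0.2],"translation":[[0,0,-0.04],[0,0,0],[0,0,0],[0,0,0],[0,0,0],[0,0,0],[0,0,0],[0,0,0],[0,0,0],[0,0,0],[0,0,0],[0,0,0]],"delta_rot":[[0,0,-1],[0,0,-1],[0,0,-1],[0,0,-1],[0,0,-1],[0,0,-1],[0,0,-1],[0,0,-1],[0,0,-1],[0,0,-1],[0,0,-0.8],[0,0,0]]}' | head -2
python3 - <<'E'
from h import *
go(406,260,250,90)
E
```

```text
time: 26.1
tool_pos: [667.9, 208.1, 244.9]
[667.9 208.1 244.9] t 26.1 yaw 90.0 turn 0.01 shift [0.1037, -0.5237, -0.0083] rows 5.3 open 74.4 J6 0.14 F [-0.3  0.6  0.6]
```

```bash
python3 -m inch '{"gripper":[0.2,0.2,0.2,0.2,0.2,0.2,0.2,0.2],"translation":[[0.017,-0.087,0],[0.017,-0.087,0],[0.017,-0.087,0],[0.017,-0.087,0],[0.017,-0.087,0],[0.017,-0.087,0],[0,0,0],[0,0,0]],"delta_rot":[[0,0,0],[0,0,0],[0,0,0],[0,0,0],[0,0,0],[0,0,0],[0,0,0],[0,0,0]]}' | head -2
python3 - <<'E'
from h import *
f=grab('wrist'); P=cloud(f); save('w9',f['img'])
print('top',fit(P,406,353,30,120,135))
img=f['img'].astype(int); red=(img[...,0]>120)&(img[...,0]-img[...,1]>70)&(img[...,0]-img[...,2]>70)&(np.hypot(P[...,0]-406,P[...,1]-353)<45)
v,u=np.nonzero(red); p=P[red]; 
print(len(p),'u',u.min(),u.max(),'v',v.min(),v.max(),'z',np.percentile(p[:,2],[5,50,95]).round(1))
c=np.array(fit(P,406,353,30,120,135)[0][:2]); d=p[:,:2]-c; r=np.hypot(*d.T); i=r>24
print('pointer deg',np.degrees(np.arctan2(*np.median(d[i],0)[::-1])),'r',r.max())
m=(P[...,2]>74)&(P[...,2]<86)&(np.hypot(P[...,0]-406,P[...,1]-353)<90); print('deck z',np.median(P[m][:,2]))
m=(P[...,2]>140)&(P[...,1]>390)&(P[...,1]<600); print('hopper near pts', np.nanmin(P[m],0) if m.any() else None, np.nanmax(P[m],0) if m.any() else None)
go(406,353,116,120)
E
```

```text
time: 26.9
tool_pos: [406.9, 259.5, 246.9]
top ([405.8, 354.9, 128.6, 43.3, 42.5, 0.2], 3411)
136 u 317 323 v 70 103 z [ 89.1 129.2 130.6]
pointer deg 93.24067346692313 r 32.0263669881342
deck z 81.04070999632015
hopper near pts None None
[408.1 259.3 247. ] t 26.9 yaw 90.0 turn -6.01 shift [0.1644, 0.09, 0.2619] rows 3.2 open 74.5 J6 0.34 F [0.2 0.1 0.4]
```

View pics/w9.png

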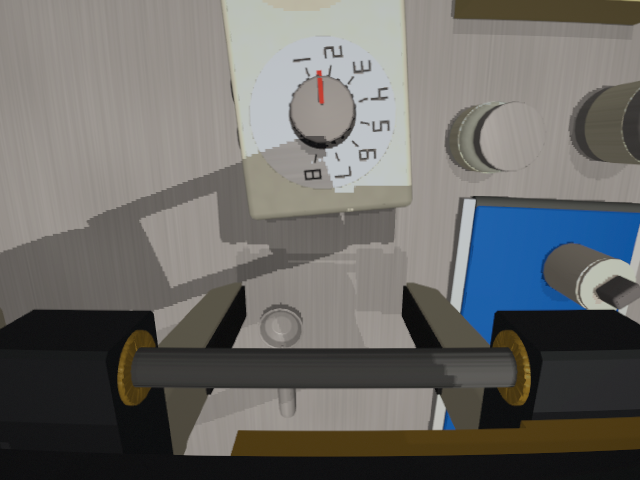

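```bash
cat >> h.py <<'E'
def dial(f,P,c):
    img=f['img'].astype(int); d=P[...,:2]-c; r=np.hypot(d[...,0],d[...,1]); a=np.degrees(np.arctan2(d[...,1],d[...,0]))
    red=(img[...,0]>110)&(img[...,0]-img[...,1]>60)&(img[...,0]-img[...,2]>60)&(r<40)
    for lo,hi in((8,20),(20,26),(26,34)):
        m=red&(r>lo)&(r<hi)
        if m.sum()>3: print('red r',lo,hi,'deg',np.median(a[m]).round(1),'z',np.median(P[m][:,2]).round(1),m.sum())
    dk=(img.max(2)<120)&(r>33)&(r<39)&(abs(P[...,2]-81)<5)
    b=np.round(a[dk]); h=np.bincount(((b+360)%360).astype(int),minlength=360); cl=[]
    for i in np.nonzero(h)[0]:
        if cl and i-cl[-1][-1]<=3: cl[-1].append(i)
        else: cl.append([i])
    print('ticks',[(round(float(np.average(k,weights=h[k])),1),int(h[k].sum())) for k in cl])
E
python3 - <<'E'
from h import *
f=grab('wrist'); P=cloud(f); c=np.array([405.6,354.5]); dial(f,P,c)
v,u=112,323; save('w9z',cv2.resize(f['img'][20:200,230:420],None,fx=3,fy=3,interpolation=cv2.INTER_CUBIC))
E
```

```text
red r 8 20 deg 92.5 z 129.5 92
red r 20 26 deg 93.8 z 126.1 4
red r 26 34 deg 93.0 z 89.7 24
ticks [(20.3, 11), (49.7, 9), (79.2, 10), (108.8, 6), (260.9, 10), (291.2, 6), (321.1, 7), (350.8, 8)]
```

View pics/w9z.png

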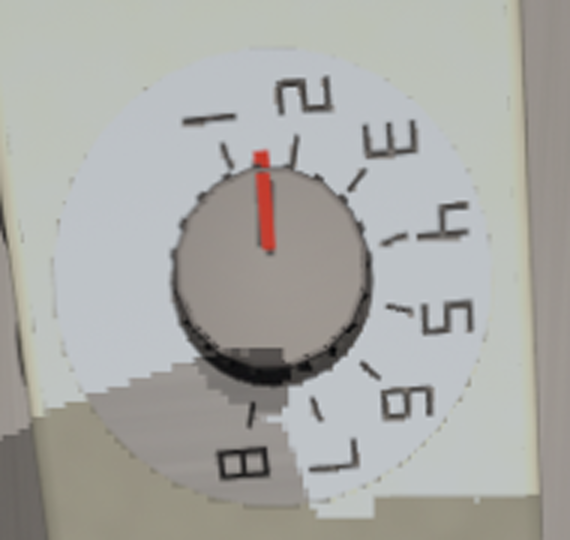

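The zoom shows ticks 1 (225,155) to 8 (252,415) and 7 at (316,408). The pointer at (262,155) stands between 1 and 2, at 93°. Tick 7 is at −69.5°, so about 162° clockwise, in three bites with regrasps, keeping the gripper body clear of the hopper.

```bash
python3 -m inch '{"gripper":[0.2,0.2,0.2,0.2,0.2,0.2,0.2,0.2,0.2,0.2],"translation":[[0,0,0],[0,0,0],[0,0,0],[0,0,0],[0,0,0],[0,0,0],[0,0,0],[0.082,0.045,0.05],[0.083,0.045,0.05],[0,0,0]],"delta_rot":[[0,0,-1],[0,0,-1],[0,0,-1],[0,0,-1],[0,0,-1],[0,0,-1],[0,0,0],[0,0,0],[0,0,0],[0,0,0]]}' | head -2; python3 -m inch '{"gripper":[0.2,0.2,0.2],"translation":[[0,0,0],[0,0,0],[0,0,0]],"delta_rot":[[0,0,0],[0,0,0],[0,0,0]]}' | head -2
python3 - <<'E'
from h import *
go(405.7,354.6,116,120)
E
```

```text
time: 28.0
tool_pos: [404.6, 350.3, 196.1]
time: 28.3
tool_pos: [406.4, 346.7, 200.9]
[406.4 346.7 200.9] t 28.3 yaw 119.9 turn -0.02 shift [0.0144, 0.0063, 0.1698] rows 1.7 open 74.4 J6 -0.02 F [-0.   0.2  0.2]
```

```bash
python3 -m inch '{"gripper":[0.2,0.2,0.2,0.2,0.2,0.2,0.2],"translation":[[0.014,0.006,0],[0,0,0.05],[0,0,0.05],[0,0,0.05],[0,0,0.019],[0,0,0],[0,0,0]],"delta_rot":[[0,0,0],[0,0,0],[0,0,0],[0,0,0],[0,0,0],[0,0,0],[0,0,0]]}' | head -2
python3 - <<'E'
from h import *
go(405.7,354.6,116,120)
E
```

```text
time: 29.0
tool_pos: [405.4, 355.4, 116.7]
[405.4 355.4 116.7] t 29.0 yaw 120.0 turn -0.0 shift [-0.0018, -0.0003, 0.0013] rows 0.0 open 74.5 J6 -0.01 F [ 0.6 -0.5  0.8]
```

```bash
python3 -m inch '{"gripper":[1,1,1,1,1,1],"translation":[[0,0,0],[0,0,0],[0,0,0],[0,0,0],[0,0,0],[0,0,0]],"delta_rot":[[0,0,0],[0,0,0],[0,0,0],[0,0,0],[0,0,0],[0,0,0]]}' 35; python3 -m inch '{"gripper":[1,1,1,1,1,1,1,1,1,1,1,1],"translation":[[0,0,0],[0,0,0],[0,0,0],[0,0,0],[0,0,0],[0,0,0],[0,0,0],[0,0,0],[0,0,0],[0,0,0],[0,0,0],[0,0,0]],"delta_rot":[[0,0,1],[0,0,1],[0,0,1],[0,0,1],[0,0,1],[0,0,1],[0,0,1],[0,0,1],[0,0,1],[0,0,1],[0,0,1],[0,0,1]]}'; python3 -c "
from h import *
go(405.7,354.6,116,60); print(manip.observe()['moment'])"
```

```text
time: 29.6
tool_pos: [405.0, 355.3, 115.9]
tool_rot: [1.571, 2.72, 0.001]
force: [0.3, 0.3, 3.3]
opening: 43.6
gripper_force: 35.0
time: 30.8
tool_pos: [405.8, 355.3, 116.0]
tool_rot: [2.723, 1.566, 0.004]
force: [3.0, 0.3, 0.2]
opening: 43.9
gripper_force: 35.0
[405.8 355.3 116. ] t 30.8 yaw 59.8 turn -0.04 shift [-0.0013, 0.0004, -0.0001] rows 0.0 open 43.9 J6 1.04 F [3.  0.3 0.2]
[-0.08876551 -0.41146888  0.05890299]
```

```bash
python3 -m inch '{"gripper":[0.2,0.2,0.2,0.2],"translation":[[0,0,0],[0,0,0],[0,0,0],[0,0,0]],"delta_rot":[[0,0,0],[0,0,0],[0,0,0],[0,0,0]]}'|tail -2;  python3 -m inch '{"gripper":[0.2,0.2,0.2,0.2,0.2,0.2,0.2,0.2,0.2,0.2,0.2,0.2],"translation":[[0,0,0],[0,0,0],[0,0,0],[0,0,0],[0,0,0],[0,0,0],[0,0,0],[0,0,0],[0,0,0],[0,0,0],[0,0,0],[0,0,0]],"delta_rot":[[0,0,-1],[0,0,-1],[0,0,-1],[0,0,-1],[0,0,-1],[0,0,-1],[0,0,-1],[0,0,-1],[0,0,-1],[0,0,-1],[0,0,-1],[0,0,-1]]}' | head -2
python3 - <<'E'
from h import *
f=grab('wrist'); dial(f,cloud(f),np.array([405.6,354.5])); save('w10',f['img']); go(405.7,354.6,116,120)
E
```

```text
opening: 70.7
gripper_force: 0.0
time: 32.4
tool_pos: [404.5, 355.1, 115.5]
red r 8 20 deg 36.0 z 129.6 184
red r 20 26 deg 36.6 z 109.3 12
red r 26 34 deg 35.5 z 89.5 86
ticks [(16.2, 270), (49.1, 85), (80.3, 36), (110.1, 35), (222.1, 574), (354.6, 22)]
[404.5 355.1 115.5] t 32.5 yaw 120.5 turn 0.1 shift [-0.002, 0.0017, -0.001] rows 0.0 open 74.9 J6 -0.02 F [-0.4 -0.4  0.3]
```

```bash
python3 -m inch '{"gripper":[1,1,1,1,1,1],"translation":[[0,0,0],[0,0,0],[0,0,0],[0,0,0],[0,0,0],[0,0,0]],"delta_rot":[[0,0,0],[0,0,0],[0,0,0],[0,0,0],[0,0,0],[0,0,0]]}' 35|tail -2; python3 -m inch '{"gripper":[1,1,1,1,1,1,1,1,1,1,1,1],"translation":[[0,0,0],[0,0,0],[0,0,0],[0,0,0],[0,0,0],[0,0,0],[0,0,0],[0,0,0],[0,0,0],[0,0,0],[0,0,0],[0,0,0]],"delta_rot":[[0,0,1],[0,0,1],[0,0,1],[0,0,1],[0,0,1],[0,0,1],[0,0,1],[0,0,1],[0,0,1],[0,0,1],[0,0,0],[0,0,0]]}'|sed -n 4p; python3 -m inch '{"gripper":[0.2,0.2,0.2,0.2],"translation":[[0,0,0],[0,0,0],[0,0,0],[0,0,0]],"delta_rot":[[0,0,0],[0,0,0],[0,0,0],[0,0,0]]}'|tail -2
python3 - <<'E'
from h import *
f=grab('wrist'); dial(f,cloud(f),np.array([405.6,354.5])); save('w11',f['img']); go(405.7,354.6,116,120)
E
```

```text
opening: 43.7
gripper_force: 35.0
force: [5.2, 1.0, -3.4]
opening: 70.7
gripper_force: 0.0
red r 8 20 deg -8.2 z 129.5 173
red r 20 26 deg -6.6 z 89.4 4
red r 26 34 deg -9.3 z 89.5 83
ticks [(20.8, 41), (50.5, 28), (79.6, 39), (109.2, 40), (166.2, 753), (328.2, 499)]
[404.3 355.  115.6] t 34.7 yaw 70.0 turn -9.99 shift [-0.0021, 0.002, -0.0009] rows 0.0 open 72.8 J6 0.86 F [-0.5  0.2  0.2]
```

View pics/w11.png

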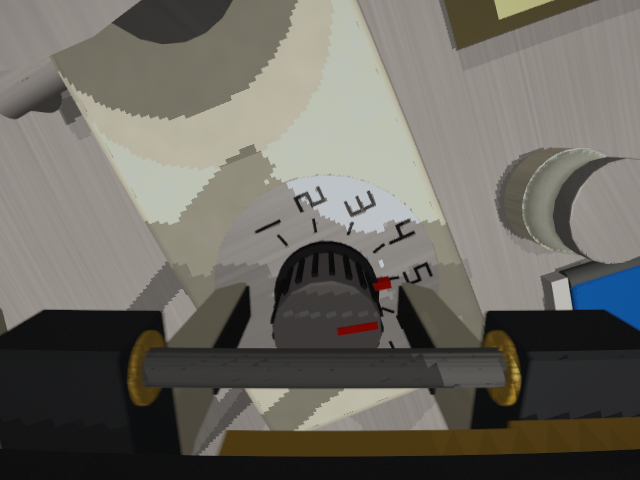

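The pointer (382,283) is now at −9°, number 5, clicked. One more bite of two numbers.

```bash
python3 -m inch '{"gripper":[0.2,0.2,0.2,0.2,0.2,0.2,0.2,0.2,0.2,0.2,0.2,0.2],"translation":[[0.001,-0.001,0],[0,0,0],[0,0,0],[0,0,0],[0,0,0],[0,0,0],[0,0,0],[0,0,0],[0,0,0],[0,0,0],[0,0,0],[0,0,0]],"delta_rot":[[0,0,-1],[0,0,-1],[0,0,-1],[0,0,-1],[0,0,-1],[0,0,-1],[0,0,-1],[0,0,-1],[0,0,-1],[0,0,-1],[0,0,0],[0,0,0]]}' | sed -n 2p; python3 -m inch '{"gripper":[1,1,1,1,1,1],"translation":[[0,0,0],[0,0,0],[0,0,0],[0,0,0],[0,0,0],[0,0,0]],"delta_rot":[[0,0,0],[0,0,0],[0,0,0],[0,0,0],[0,0,0],[0,0,0]]}' 35|tail -2; python3 -m inch '{"gripper":[1,1,1,1,1,1,1,1,1,1,1,1],"translation":[[0,0,0],[0,0,0],[0,0,0],[0,0,0],[0,0,0],[0,0,0],[0,0,0],[0,0,0],[0,0,0],[0,0,0],[0,0,0],[0,0,0]],"delta_rot":[[0,0,1],[0,0,1],[0,0,1],[0,0,1],[0,0,1],[0,0,1],[0,0,1],[0,0,1],[0,0,1],[0,0,1],[0,0,1],[0,0,1]]}'|sed -n 4p; python3 -m inch '{"gripper":[1,1,1,0.2,0.2,0.2,0.2],"translation":[[0,0,0],[0,0,0],[0,0,0],[0,0,0],[0,0,0],[0,0,0],[0,0,0]],"delta_rot":[[0,0,0],[0,0,0],[0,0,0],[0,0,0],[0,0,0],[0,0,0],[0,0,0]]}'|tail -2; python3 -m inch '{"gripper":[0.2,0.2,0.2,0.2,0.2,0.2,0.2,0.2],"translation":[[0,0,-0.03],[0,0,-0.07],[0,0,-0.08],[0,0,-0.08],[-0.09,0,-0.02],[-0.09,0,0],[0,0,0],[0,0,0]],"delta_rot":[[0,0,0],[0,0,0],[0,0,0],[0,0,0],[0,0,0],[0,0,0],[0,0,0],[0,0,0]]}' | sed -n 2p
python3 - <<'E'
from h import *
f=grab('wrist'); dial(f,cloud(f),np.array([405.6,354.5])); save('w12',f['img']); go(405.7,354.6,116,120)
E
```

```text
tool_pos: [404.3, 355.7, 115.6]
opening: 43.7
gripper_force: 35.0
force: [5.9, 0.4, -4.0]
opening: 70.6
gripper_force: 0.0
tool_pos: [359.1, 277.4, 256.1]
red r 8 20 deg -66.3 z 129.5 74
red r 20 26 deg -69.1 z 89.7 20
red r 26 34 deg -68.7 z 89.6 33
ticks [(20.8, 11), (49.9, 12), (79.4, 8), (108.8, 8), (260.9, 7), (291.4, 8), (321.4, 8), (351.4, 5)]
[359.7 278.  256. ] t 39.2 yaw 60.0 turn -12.01 shift [0.0866, 0.1558, 0.2803] rows 3.3 open 74.2 J6 0.94 F [-1.  -0.7 -0.3]
```

View pics/w12.png

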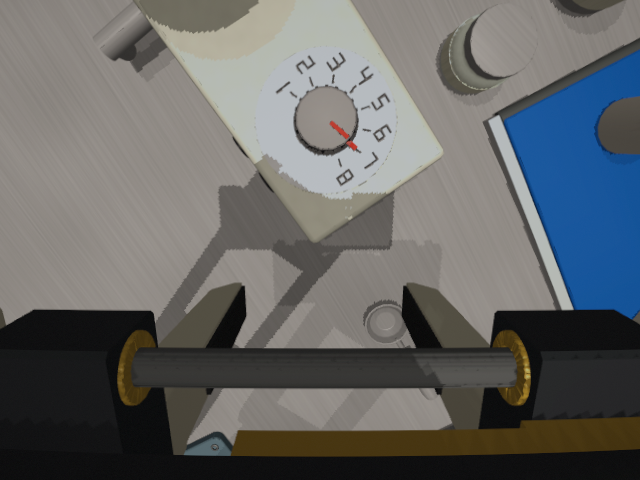

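The pointer tip (358,150) is on 7: −68.7° against the tick at −68.6°, so it is clicked in. On the way to the scraper I check the lids from mid-way.

```bash
python3 -m inch '{"gripper":[0.2,0.2,0.2,0.2,0.2,0.2,0.2,0.2,0.2,0.2,0.2,0.2],"translation":[[0,0,-0.06],[0,0,-0.05],[0,0,0],[0,0,0],[0,0,0],[0,0,0],[0,0,0],[0,0,0],[0,0,0],[0,0,0],[0,0,0],[0,0,0]],"delta_rot":[[0,0,1],[0,0,1],[0,0,1],[0,0,1],[0,0,1],[0,0,1],[0,0,1],[0,0,1],[0,0,1],[0,0,1],[0,0,1],[0,0,1]]}' | sed -n 2p; python3 -m inch '{"gripper":[0.2,0.2,0.2,0.2,0.2,0.2,0.2,0.2],"translation":[[0.07,0.065,0],[0.07,0.065,0],[0.07,0.065,0],[0.07,0.065,0],[0.05,0.085,0],[0.05,0.085,0],[0,0.09,0],[0,0,0]],"delta_rot":[[0,0,0],[0,0,0],[0,0,0],[0,0,0],[0,0,0],[0,0,0],[0,0,0],[0,0,0]]}' | sed -n 2p
python3 - <<'E'
from h import *
f=grab('wrist'); P=cloud(f); save('w13',f['img'])
for n,p in dict(sq=(638,-21,48),ob=(627.5,-123,55),sr=(668.5,208.5,40)).items(): print(n,fit(P,*p,66,90),fit(P,p[0],p[1],22,92,112))
go(430,-310,340,0)
E
```

```text
tool_pos: [360.2, 278.8, 310.3]
tool_pos: [551.3, 12.9, 309.2]
sq ([638.4, -21.1, 77.6, 60.0, 59.5, 28.4], 3328) ([639.1, -20.7, 103.2, 26.1, 14.2, 26.7], 454)
ob ([627.2, -122.9, 77.5, 81.6, 55.9, -13.5], 4032) ([627.2, -123.3, 103.2, 25.4, 14.4, -13.2], 426)
sr ([668.4, 207.9, 77.6, 54.7, 53.2, 12.8], 1862) ([669.1, 207.5, 103.2, 24.9, 13.9, 36.2], 463)
[550.8  15.6 309.5] t 41.3 yaw -0.2 turn -0.05 shift [-0.2416, 0.6512, -0.0608] rows 7.0 open 74.2 J6 1.4 F [0.1 0.8 0.8]
```

All still seated. On to the scraper.

```bash
python3 -m inch '{"gripper":[0.2,0.2,0.2,0.2,0.2,0.2,0.2,0.2,0.2,0.2],"translation":[[-0.08,0.04,-0.03],[-0.08,0.05,-0.03],[-0.08,0.05,0],[0,0.09,0],[0,0.09,0],[0,0.09,0],[0,0.09,0],[0,0.09,0],[0,0.06,0],[0,0,0]],"delta_rot":[[0,0,0],[0,0,0],[0,0,0],[0,0,0],[0,0,0],[0,0,0],[0,0,0],[0,0,0],[0,0,0],[0,0,0]]}' | sed -n 2p; python3 -m inch '{"gripper":[0.2,0.2],"translation":[[0,0,0],[0,0,0]],"delta_rot":[[0,0,0],[0,0,0]]}' | sed -n 2p
python3 - <<'E'
from h import *
f=grab('wrist'); P=cloud(f); save('w14',f['img']); np.save('w14P.npy',P)
T=np.load('top0.npz')['P']
for nm,Q in(('w',P),('t',T)):
    for lo,hi in((232,255),(216,229),(205,216),(193,206),(8,16)):
        m=(abs(Q[...,0]-560)<70)&(abs(Q[...,1]+320)<70)&(Q[...,2]>lo)&(Q[...,2]<hi); q=Q[m]
        if len(q)>5:
            rc=cv2.minAreaRect(q[:,:2].astype(np.float32)); v,u=np.nonzero(m); print(nm,lo,hi,len(q),np.round(rc[0],1),np.round(rc[1],1),round(rc[2],1),'z',np.median(q[:,2]).round(1),'uv',np.median(u),np.median(v))
print('caddy',[ (fit(Q,395,-338,90,76,92)) for Q in(P,T)])
E
```

```text
tool_pos: [430.4, -309.8, 339.5]
tool_pos: [430.2, -305.5, 340.6]
w 232 255 1054 [ 549.8 -322.1] [28.3 12.3] 87.2 z 243.9 uv 352.0 66.0
w 216 229 723 [ 567.6 -322.5] [26.7 48.2] 87.5 z 225.1 uv 353.0 17.0
w 205 216 380 [ 554.  -323.7] [28.1 56. ] 77.3 z 211.3 uv 348.0 83.0
w 193 206 553 [ 554.5 -323.6] [28.3 56.8] 77.6 z 203.6 uv 348.0 52.0
w 8 16 4424 [ 583.5 -323.8] [101.1  97.4] 87.2 z 12.5 uv 326.0 73.0
t 232 255 53 [ 549.9 -322.3] [11.5 26.2] 1.1 z 241.8 uv 434.0 228.0
t 216 229 44 [ 561.4 -320.6] [60.1 24.7] 1.9 z 223.0 uv 433.0 217.0
t 205 216 26 [ 556.8 -316.8] [16. 61.] 89.9 z 209.7 uv 430.0 228.5
t 193 206 42 [ 558.2 -320.1] [60.3 25.7] 14.3 z 201.4 uv 431.0 224.5
t 8 16 537 [ 560.3 -319.3] [136.2 115.6] 0.8 z 11.5 uv 413.0 225.0
caddy [([394.7, -335.4, 85.3, 120.4, 119.7, -89.5], 1675), ([394.5, -337.0, 83.5, 121.6, 119.6, -89.4], 225)]
```

View pics/w14.png

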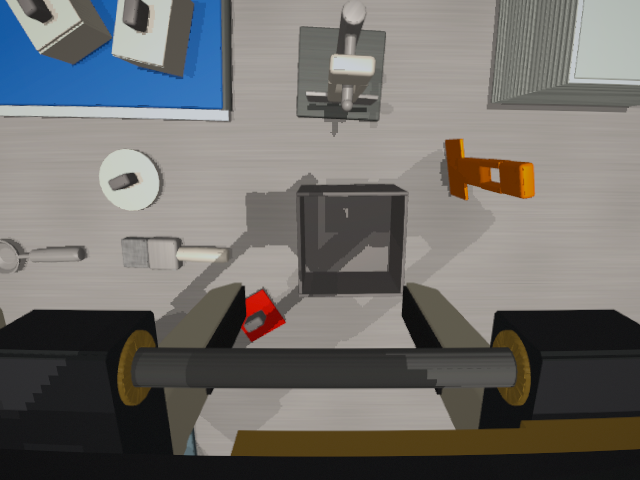

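The wrist view shows the scraper's white block top at (352,66) in front of the post (352,15), the caddy at (352,240), and the orange look-alike at (490,170). The scraper's top is at (549.8,−322.1) and z 244, as expected; its axis is turned −2.8°.

```bash
python3 -m inch '{"gripper":[0.2,0.2,0.2,0.2,0.2,0.2],"translation":[[0.08,0.011,0],[0.08,0.011,0],[0.08,0.011,0.04],[0,0,0.04],[0,0,0],[0,0,0]],"delta_rot":[[0,0,0.52],[0,0,0],[0,0,0],[0,0,0],[0,0,0],[0,0,0]]}' | sed -n 2p
python3 - <<'E'
from h import *
f=grab('wrist'); P=cloud(f); print(fit(P,550,-322,25,235,255)); go(549.8,-322.1,230,-2.8)
E
```

```text
tool_pos: [548.9, -326.0, 301.1]
([550.6, -321.9, 244.1, 27.4, 12.0, 87.7], 957)
[ 548.9 -326.5  302.2] t 43.2 yaw -2.5 turn 0.05 shift [0.0012, -0.0091, 0.1444] rows 1.4 open 74.6 J6 0.9 F [ 0.5  0.6 -0.2]
```

```bash
python3 -m inch '{"gripper":[0.2,0.2,0.2,0.2,0.2,0.2,0.2],"translation":[[0.002,-0.0085,0],[0,0,0],[0,0,0.05],[0,0,0.05],[0,0,0.043],[0,0,0],[0,0,0]],"delta_rot":[[0,0,0.04],[0,0,0],[0,0,0],[0,0,0],[0,0,0],[0,0,0],[0,0,0]]}' | sed -n 2,4p
python3 - <<'E'
from h import *
go(550.2,-322.1,230,-2.8)
E
```

```text
tool_pos: [550.0, -323.3, 230.1]
tool_rot: [3.14, -0.077, 0.001]
force: [0.2, -0.7, -0.1]
[ 550.  -323.3  230.1] t 43.9 yaw -2.8 turn -0.0 shift [0.0003, -0.0024, 0.0002] rows 0.0 open 74.1 J6 0.91 F [ 0.2 -0.7 -0.1]
```

```bash
python3 -m inch '{"gripper":[0.2,1,1,1,1,1,1,1],"translation":[[0,-0.0015,0],[0,0,0],[0,0,0],[0,0,0],[0,0,0],[0,0,0],[0,0,0],[0,0,0]],"delta_rot":[[0,0,0],[0,0,0],[0,0,0],[0,0,0],[0,0,0],[0,0,0],[0,0,0],[0,0,0]]}' 35; python3 -m inch '{"gripper":[1,1,1,1,1],"translation":[[0,0,-0.014],[0,0,-0.014],[0,0,-0.014],[0,0,0],[0,0,0]],"delta_rot":[[0,0,0],[0,0,0],[0,0,0],[0,0,0],[0,0,0]]}'
python3 - <<'E'
from h import *
f=grab('wrist'); P=cloud(f); print(fit(P,550,-322,25,250,280))
E
```

```text
time: 44.7
tool_pos: [550.1, -322.4, 229.0]
tool_rot: [-3.141, 0.077, 0.0]
force: [-0.3, -0.4, -0.1]
opening: 27.8
gripper_force: 35.0
time: 45.2
tool_pos: [550.2, -322.5, 250.5]
tool_rot: [3.14, -0.077, 0.001]
force: [-0.5, 1.1, -1.8]
opening: 28.1
gripper_force: 35.0
([552.0, -322.1, 265.5, 46.0, 17.4, 87.2], 2642)
```

```bash
python3 -m inch '{"gripper":[1,1,1,1,1,1,1,1],"translation":[[-0.016,0,0],[-0.02,0,0],[-0.02,0,0],[-0.02,0,0],[-0.02,0,0],[-0.014,0,0],[0,0,0],[0,0,0]],"delta_rot":[[0,0,0],[0,0,0],[0,0,0],[0,0,0],[0,0,0],[0,0,0],[0,0,0],[0,0,0]]}'; python3 -m inch '{"gripper":[1,1,1,1,1],"translation":[[0,0,-0.06],[0,0,-0.06],[0,0,-0.04],[0,0,0],[0,0,0]],"delta_rot":[[0,0,0],[0,0,0],[0,0,0],[0,0,0],[0,0,0]]}'|sed -n 2,4p
python3 - <<'E'
from h import *
f=grab('wrist'); save('w15',f['img']); P=cloud(f); print('caddy',fit(P,395,-338,90,76,92)); f=grab('side'); save('s2',f['img'][60:330,250:560])
go(440,-337,332,-2.8)
E
```

```text
time: 46.05
tool_pos: [495.1, -319.8, 250.3]
tool_rot: [3.14, -0.077, 0.001]
force: [0.9, -0.4, -0.5]
opening: 27.6
gripper_force: 35.0
tool_pos: [495.3, -319.6, 329.5]
tool_rot: [-3.141, 0.076, -0.0]
force: [-0.6, -1.0, -1.2]
caddy ([397.3, -335.4, 85.1, 120.4, 117.6, -89.5], 618)
[ 494.8 -319.2  328.2] t 46.6 yaw -2.8 turn 0.0 shift [-0.1077, 0.0409, -0.0075] rows 1.2 open 27.7 J6 0.86 F [-0.1  0.5 -0.9]
```

View pics/s2.png

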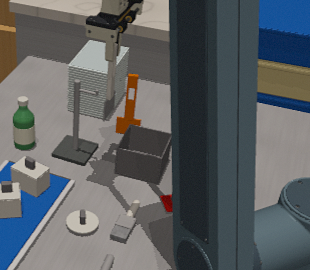

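The crop shows the scraper freed and hanging upright from the gripper at (110,80); the stand is empty. Now tilt slightly so that it will lean on the caddy's far wall.

```bash
python3 -m inch '{"gripper":[1,1,1,1,1],"translation":[[0,0,0],[0,0,0],[0,0,0],[0,0,0],[0,0,0]],"delta_rot":[[0,0,-0.65],[0,-0.6,0],[0,-0.6,0],[0,0,0],[0,0,0]]}'|sed -n 2,4p
python3 - <<'E'
from h import *
print(R.from_rotvec(manip.observe()['tool_rot']).as_matrix().round(3)); go(451,-336.2,250); go(451,-336.2,190)
E
```

```text
tool_pos: [495.2, -319.3, 328.5]
tool_rot: [-3.136, -0.014, 0.166]
force: [-0.9, 0.5, -1.2]
[[ 0.994  0.009 -0.105]
 [ 0.009 -1.     0.001]
 [-0.105 -0.002 -0.994]]
[ 495.2 -319.3  328.5] t 47.1 yaw 0.5 turn 0.0 shift [-0.0717, 0.0333, 0.1654] rows 1.8 open 27.6 J6 0.84 F [-0.9  0.5 -1.2]
[ 495.2 -319.3  328.5] t 47.1 yaw 0.5 turn 0.0 shift [-0.0591, 0.0335, 0.2848] rows 2.9 open 27.6 J6 0.84 F [-0.9  0.5 -1.2]
```

```bash
python3 -m inch '{"gripper":[1,1,1,1,1,1,1,1],"translation":[[-0.044,0.0165,0.0047],[-0.044,0.0165,0.0047],[0,0,0],[0.006,0,0.052],[0.006,0,0.052],[0.0045,0,0.052],[0,0,0],[0,0,0]],"delta_rot":[[0,0,0],[0,0,0],[0,0,0],[0,0,0],[0,0,0],[0,0,0],[0,0,0],[0,0,0]]}'|sed -n 2,4p
python3 - <<'E'
from h import *
f=grab('wrist'); P=cloud(f); print('caddy',fit(P,395,-338,90,76,92)); save('w16',f['img']); go(451,-336.2,190)
E
```

```text
tool_pos: [451.2, -336.4, 251.8]
tool_rot: [-3.137, -0.012, 0.164]
force: [-0.5, -0.2, -0.5]
caddy ([414.8, -335.1, 85.3, 120.5, 80.6, -89.3], 1825)
[ 451.6 -336.8  252.8] t 48.0 yaw 0.4 turn 0.0 shift [0.0117, -0.0014, 0.125] rows 1.3 open 27.7 J6 0.78 F [-1.1 -0.9 -0.8]
```

View pics/w16.png

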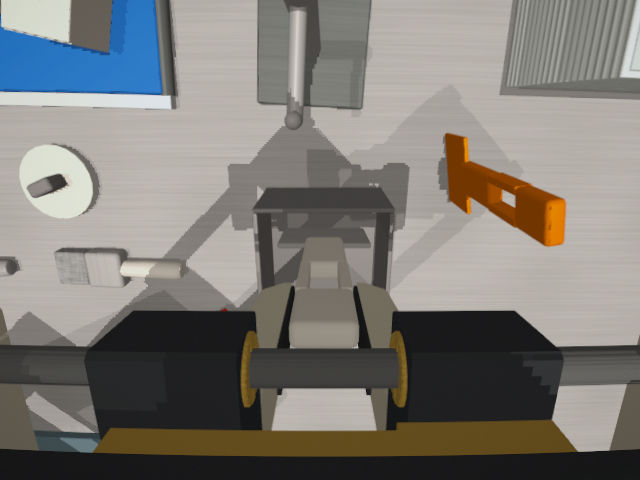

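The blade (325,237) hangs inside the caddy's far wall (323,200). Descend slowly until contact.

```bash
python3 -m inch '{"gripper":[1,1,1,1,1,1],"translation":[[0.004,-0.001,0.045],[0.004,0,0.045],[0.003,0,0.03],[0.0005,0,0.005],[0,0,0],[0,0,0]],"delta_rot":[[0,0,0],[0,0,0],[0,0,0],[0,0,0],[0,0,0],[0,0,0]]}'|sed -n 2,4p; python3 -c "
from h import *
go(451,-336.2,182)"
```

```text
tool_pos: [451.0, -336.8, 190.6]
tool_rot: [3.135, 0.012, -0.161]
force: [-0.0, 0.6, -0.4]
[ 451.  -336.8  190.6] t 48.6 yaw 0.4 turn 0.0 shift [0.0017, -0.0012, 0.017] rows 0.2 open 28.3 J6 0.79 F [-0.   0.6 -0.4]
```

```bash
python3 -m inch '{"gripper":[1,1,1,1,1,1],"translation":[[0.0005,0,0.006],[0.0005,0,0.005],[0.0003,0,0.003],[0.0003,0,0.002],[0,0,0],[0,0,0]],"delta_rot":[[0,0,0],[0,0,0],[0,0,0],[0,0,0],[0,0,0],[0,0,0]]}'|sed -n 2,4p
```

```text
tool_pos: [450.7, -336.4, 183.0]
tool_rot: [3.135, 0.012, -0.161]
force: [-0.8, 1.9, 11.0]
```

```bash
python3 -m inch '{"gripper":[1,0.3,0.3,0.3,0.3,0.3,0.3],"translation":[[0,0,-0.002],[0,0,0],[0,0,0],[0,0,0],[0,0,0],[0,0,0],[0,0,0]],"delta_rot":[[0,0,0],[0,0,0],[0,0,0],[0,0,0],[0,0,0],[0,0,0],[0,0,0]]}'|sed -n '2,4p;5p'; python3 -m inch '{"gripper":[0.3,0.3,0.3,0.3,0.3,0.3,0.3],"translation":[[0,0,-0.03],[0,0,-0.05],[0,0,-0.08],[0,0,-0.08],[-0.08,0,0],[-0.08,0,0],[0,0,0]],"delta_rot":[[0,0,0],[0,0,0],[0,0,0],[0,0,0],[0,0,0],[0,0,0],[0,0,0]]}'|sed -n 2,4p
python3 - <<'E'
from h import *
f=grab('wrist'); P=cloud(f); save('w17',f['img']); print('top of scraper',fit(P,455,-336,35,170,210)); f=grab('top'); T=cloud(f); print('top cam',fit(T,455,-336,35,170,210)); go(380,-336,300)
for n,p in dict(sq=(638,-21,48),ob=(627.5,-123,55),sr=(668.5,208.5,40)).items(): print(n,fit(T,*p,66,90))
E
```

```text
tool_pos: [450.3, -336.0, 181.6]
tool_rot: [3.137, 0.012, -0.165]
force: [-0.1, -0.1, -0.2]
opening: 64.8
tool_pos: [380.3, -336.5, 310.8]
tool_rot: [3.135, 0.009, -0.165]
force: [0.6, 0.6, 1.0]
top of scraper ([464.0, -335.6, 196.4, 27.7, 11.7, -89.8], 835)
top cam ([463.0, -336.3, 193.1, 28.0, 13.2, -89.3], 42)
[ 383.  -336.7  309.9] t 50.7 yaw 0.4 turn 0.0 shift [-0.004, -0.0014, 0.0204] rows 0.2 open 65.4 J6 0.68 F [ 0.6 -0.6  0.4]
sq ([638.0, -22.5, 75.6, 60.3, 59.4, 29.6], 259)
ob ([626.8, -124.6, 75.8, 80.9, 54.2, -13.4], 371)
sr ([667.4, 207.3, 76.5, 53.9, 50.3, 27.1], 171)
```

View pics/w17.png

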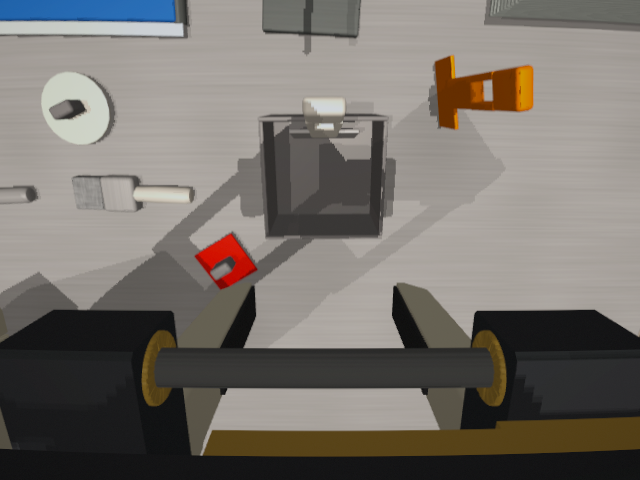

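The scraper's block is at (324,105), leaning about 8° on the caddy's far wall with its blade on the floor. The top camera still reads all three lids in place.

```bash
python3 -c "
from h import *
print(manip.finish_job())"
```

```text
the job is handed in; nothing more can be done
None
```

The job is handed in: the small round, square and oblong tubs (no large round tub was present) have their lids fully seated, the sleeve is clicked at 7, and the scraper is in the caddy blade down, leaning about 8° on its wall, after about 51 s of robot time; the judge gave no verdict.

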